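# Set a hand mitre box for a cut to length

### The arm

A 6-joint arm with a two-finger parallel gripper is mounted at the origin on the work surface. World frame = base frame: x ahead of the robot, y to its left, z up, the work surface at z = 0. Lengths are in m, angles in rad, forces in N, time in s.
With the tool pointing down it reaches from about 0.275 to 0.75 m from the base axis. Payload 10.2 kg.
Tool frame: the origin (TCP) lies at the very end of the fingers, on their centre line; the grasp point (between the pads) lies 19 mm behind it (env.hold_point_z is the distance from the TCP to the grasp point, in m); z points along the fingers, y is the line along which they close (so a half turn about z gives the same grasp; the last joint's range is limited). The gripper opens to 88 mm and grips with 3 to 60 N. Pads are 18 mm wide; open, the fingers measure 123 mm over their backs; the gripper's body (75 mm by 187 mm) begins 45 mm behind the grasp point.
Start: joints at [0.941, 0.313, 1.498, -0, 1.331, -0.223], TCP at [0.208, 0.482, 0.239] pointing down, gripper open.
Joint ranges: [-2.94, 2.94], [-0.97, 2.17], [0.19, 2.56], [-1.23, 4.37], [0.02, 3.11], [-2.88, 2.88]. Speed limits (rad/s): [2.39, 2.39, 3.01, 3.14, 3.14, 3.14].

### API

Orientations are given as [roll, pitch, yaw] about the fixed x, y, z axes, in that order (R = Rz(yaw) Ry(pitch) Rx(roll)).
In Python, from cell import monitor, eyes, order, env gives the robot as it stands.
- The arm moves only by the tool drive_tool, never from a script. Its argument "targets" is a list of rows, each a list of 3 entries, a list of its own where there are three numbers: the shift along the world's x, y, z each as a share of 100 mm, from -1 to 1, then the turn, a rotation vector about the world's x, y, z each as a share of 360 degrees, from -1 to 1, then the opening, from -1 (shut) to 1 (fully open). A call has 1 to 20 rows; each row is the pose to reach, as a shift and turn from the pose commanded when the call began, turning the shorter way round; what a row does not reach only later rows make up. A row lasts 1/12 s, in which the tool goes at most 41.7 mm and 7.16 degrees, less where a joint would pass 70% of its speed; a pose out of reach is approached as far as the arm can. A call with a number of a shift or a turn outside -1 to 1 is refused whole. A call with a gripper value outside its range is refused whole. The fingers move at their own pace and stop on an object; the grip force is fixed at half the most. Time passes only in rows, so rows that repeat a pose let the fingers close. It gives the time, the measured TCP pose, the force, the opening and the grip force at its end, in the units of the state.
- monitor.sense(): the state, without advancing time (a new reading comes with each control period).
- eyes.camera(name): name is "side" or "top" or "wrist"; returns a dict with "img" (384x512x3 uint8, red, green, blue), "range_z" (384x512 float32, m along the optical axis (not along the pixel's ray), 0 where there is no reading), "mtx" (3x3 intrinsics, pixels), "rvec" (rotation vector, rad) and "tvec" (3), from world to camera coordinates, as OpenCV has them. Camera axes: x right, y down, z forward; pixel columns grow to the right and rows downward; lengths in m; the calibration is good to about 2 mm. A picture is of the moment at which its call begins.
- order.close_job(): hands the job in; it is judged then, once.
The state is a dict: "time_s": time; "joint_pos": joint angles; "qd": joint speeds; "tau": joint torques, N m; "position": TCP position; "tcp_rot": TCP orientation; "force": force on the tool from outside, world axes, zero at the start; "moment": the same for the moment, N m; "opening": opening from 0.0 (shut) to 1.0 (fully open); "grasp_force": force on a finger pad.
Only numpy, scipy, OpenCV 4.12 (cv2) and the standard library are available. Lean on these libraries where they do the work, as an engineer would, in place of code of your own. Each camera call takes 0.05 s, during which the arm holds its last target. There are 200 camera calls.

### The job

Get the mitre box ready for the next cut: clear every offcut, on the box and on the bench, into the black tub, swing the toggle clamp open, and pull the length stop out until its brass lock button clicks up. Then lay the pine board flat on the table, snug against the fence with its right end up against the stop, and only then swing the clamp handle fully shut on it. Leave everything else on the bench where it is.

Things in the scene. Friction and masses are not known exactly. Their poses are not given: they have to be found in the camera images.
- mbox: Hand mitre box, fixed. Origin: centre, on the bench; x to the far side, y left along the fence. Table x -.115 to .072, |y|<.150, top 55 mm high. Fence face (to the robot) x=.055, 12 mm thick, 35 mm above the table, saw gap |y|<.045. Behind: stop sleeve x .074-.102, 48 mm high; guide rods x=.126, y=0, 108 mm. Clamp base x -.112 to -.060, y=-.040, 103 mm. Index knob in front to x=-.169, y=0, 47 mm.
- stop (a joint): Telescoping length stop, metres pulled out: 0 fully in, slides straight to the right (the mitre box's -y) and meets its end at 0.0875; friction about 3 N. At 0.085 (0.083 to 0.087) its sprung lock button pops up through the hole in the sleeve and the stop can no longer be pushed in.
- lock_button (a joint): Brass lock button, 9 mm wide, on the inner tube: 0 while it is hidden down under the sleeve, 0.007 when it has clicked out, 4 mm proud of the sleeve's top.
- stop_face (a point): On the stop plate's face that the board's end meets (it looks to the mitre box's +y), at table height (55 mm above the bench), mid width; axes as the mitre box. A 24 mm long ledge level with the table reaches from it towards the table and carries the board's end.
- stop_grip (a point): Grip point in the stop's upright silver plate with teal edge: 12 mm thick along the mitre box's y, 55 mm wide along x; 98 mm above the bench, 12 mm below the plate's top; free on both sides down to table level. Axes as the mitre box.
- clamp (a joint): Toggle clamp handle, rad: 0 upright = shut (over centre, holds itself), 1.1 leaning to the robot = fully open. Stays where left; about 2 N at the grip moves it, 4 N when pressing a board. Its arm rises as it opens: about 0.2 rad at 0.4, 1.25 rad (nearly upright) at 1.1. Shut, its pad (mbox x=.020, y=-.040) hangs 14 mm over the table; only fully open is it clear of a board lowered in.
- clamp_grip (a point): Middle of the handle's red grip, 105 mm from the hinge; the grip is 18 mm thick along the hinge line (the mitre box's y), 16 mm the other way, 82 mm long, free on all sides. Held by its two y sides it can turn between the fingers.
- clamp_hinge (a point): Point on the handle's hinge line (parallel to the mitre box's y), 63 mm above the bench; at joint value q the grip is at 105 mm x (-sin q, 0, cos q) from here in the mitre box's axes.
- clamp_pad (a joint): How far the rubber pad is pushed up on its spring, metres: 0 free, about 0.002 when the clamp is shut on the 20 mm board (some 3 N).
- board_center (a point): Centre of the pine board, 290 x 45 x 20 mm, 0.15 kg, lying flat; x along its length, y across, z up. At the start it lies on the bench to the right.
- tub: Black open offcut tub, fixed, 200 (x) x 170 (y) x 70 mm, wall 4 mm; origin: centre of the underside on the bench; axes x, y along its sides.
- offcut_A_center (a point): Middle of a wooden offcut 66 x 32 x 20 mm (dark wood, one end mitred, its longer side 66 mm and its shorter 42 mm, point at mid width); x along it (towards the mitred end if any), y across, z up. Starts on the mitre box table; may be absent.
- offcut_B_center (a point): Middle of a wooden offcut 62 x 32 x 20 mm (dark wood, square ends); x along it (towards the mitred end if any), y across, z up. Starts on the mitre box table; may be absent.
- offcut_C_center (a point): Middle of a wooden offcut 68 x 32 x 20 mm (dark wood, one end mitred, its longer side 68 mm and its shorter 44 mm, point at mid width); x along it (towards the mitred end if any), y across, z up. Starts on the mitre box table; may be absent.
- offcut_D_center (a point): Middle of a wooden offcut 80 x 32 x 20 mm (light wood, one end mitred, its longer side 80 mm and its shorter 56 mm, point at mid width); x along it (towards the mitred end if any), y across, z up. Starts on the bench; may be absent.
- offcut_E_center (a point): Middle of a wooden offcut 74 x 32 x 20 mm (light wood, square ends); x along it (towards the mitred end if any), y across, z up. Starts on the bench; may be absent.
- tape: Bystander, to be left where it is: yellow tape measure, 72 x 38 x 68 mm, standing.
- glue: Bystander, to be left where it is: white glue bottle with orange cap, 60 mm across, 170 mm tall.
- square: Bystander, to be left where it is: combination square lying flat: teal stock 125 mm, steel blade 230 mm.
- pencil: Bystander, to be left where it is: red carpenter's pencil, 170 x 15 x 9 mm.
- screwbox: Bystander, to be left where it is: cardboard box of screws, 110 x 75 x 55 mm.
There are look-alikes about, which are no part of the job. Leave any green or red look-alike of the part that bears offcut_C_center alone.

How it is judged:
By the outcome, as a careful person would: the job done as asked, in the order asked, and still so for the second after the job is handed in, with the robot touching nothing.
Of offcut_A, offcut_B, offcut_C, offcut_D, offcut_E only 2 to 4 are there at a start; the rules pass over those that are not, and their reading is None.
At some moment in a run one of board, offcut_D, offcut_E may be knocked a few centimetres aside while the robot is not near it.
Once in a run the grip may slacken for a moment while it holds something.
It also fails if it takes over 210 s, if anything falls off the work surface, if the arm or the gripper's body presses on something with over 40 N, if the wrist force passes 120 N, or if a joint passes its speed limit or range.

## Working session

There is one attempt and no reset: what is moved stays moved. The work goes in short steps, Python scripts to look and compute and a tool call to move; the robot and the scene stay as the last step left them, time stands still between calls to the robot, and variables do not carry over. Pictures are saved under pics/ and viewed, at most 14 in all, crops included, and the job is handed in when it is done.

Besides the shell and the picture viewer there is one more tool, called after ">>>" in YAML: its name, and indented under it one key for each argument. drive_tool: Moves the arm, as the interface text tells. Its arguments: {"type":"object","properties":{"targets":{"type":"array","items":{"type":"array"}}},"required":["targets"]}

```bash
mkdir -p pics; ls
cat > h.py <<'E'
import numpy as np, cv2
from cell import monitor, eyes, order, env
def cam(n):
    c=eyes.camera(n); R=cv2.Rodrigues(np.array(c['rvec'],float))[0]; c['R']=R; c['t']=np.array(c['tvec'],float).ravel(); c['K']=np.array(c['mtx'],float); return c
def cloud(c):
    z=c['range_z']; v,u=np.mgrid[:z.shape[0],:z.shape[1]]; K=c['K']
    P=np.stack([(u-K[0,2])/K[0,0]*z,(v-K[1,2])/K[1,1]*z,z],-1)
    W=(P-c['t'])@c['R']; W[z<=0]=np.nan; return W
def ray(c,u,v,h):
    d=c['R'].T@np.linalg.inv(c['K'])@np.array([u,v,1.]); o=-c['R'].T@c['t']; return o+d*(h-o[2])/d[2]
def proj(c,p):
    q=c['K']@(c['R']@np.array(p,float)+c['t']); return q[:2]/q[2]
def save(c,n,box=None,s=1.5):
    im=c['img'][:,:,::-1]
    if box: im=im[box[1]:box[3],box[0]:box[2]]
    cv2.imwrite('pics/'+n,cv2.resize(im,None,fx=s,fy=s,interpolation=cv2.INTER_CUBIC))
E
python3 - <<'E'
from h import *
for n in('top','side'):
    c=cam(n); save(c,n+'0.png'); np.savez(n+'0.npz',img=c['img'],range_z=c['range_z'],K=c['K'],R=c['R'],t=c['t'])
    print(n,-c['R'].T@c['t'])
print(monitor.sense())
E
```

```text
pics
top [ 0.29425962 -0.00157595  1.45257484]
side [ 0.31488884 -0.88573749  1.21011252]
{'time_s': 0.1, 'joint_pos': array([ 9.40594744e-01,  3.13364379e-01,  1.49832163e+00, -5.86026902e-06,
        1.33098447e+00, -2.23430885e-01]), 'qd': array([-0.00201677, -0.00270874,  0.00030227, -0.00102794, -0.00014884,
        0.0006602 ]), 'tau': array([ 3.86340515e-03, -4.02811182e+01, -2.52639949e+01,  6.95799734e-02,
        3.42470105e-02, -8.03837747e-05]), 'position': array([0.20761781, 0.48198058, 0.23824834]), 'tcp_rot': array([-3.14054036e+00, -2.33270164e-04,  2.73482323e+00]), 'force': array([-0.52314688, -0.32632515,  0.46240573]), 'moment': array([-0.00331352,  0.04284738,  0.01485714]), 'grasp_force': 0.0, 'opening': 1.0017646541681287}
```

View pics/top0.png

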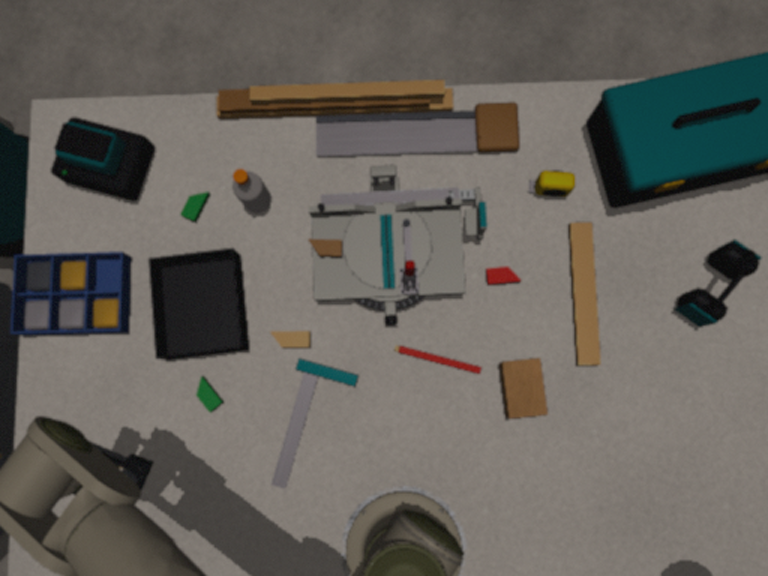

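View pics/side0.png

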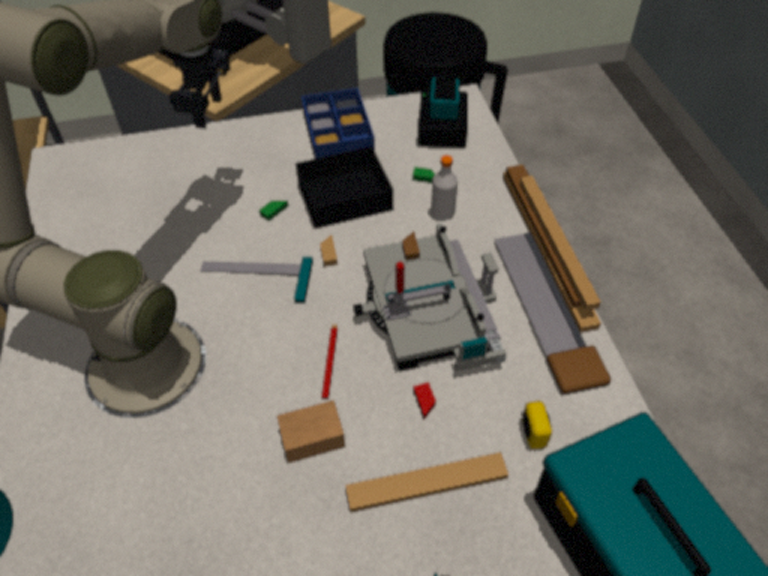

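The top view shows one dark offcut on the table (325,247) and one light offcut on the bench (291,340). The board is at (585,293), the tub at (200,303), the clamp handle at (409,268) and the stop plate at (482,216). The red and green pieces are look-alikes.

```bash
cat >> h.py <<'E'
def rect(c,m,h):
    m=cv2.morphologyEx(m.astype(np.uint8),cv2.MORPH_OPEN,np.ones((3,3)))
    k=max(cv2.findContours(m,cv2.RETR_EXTERNAL,cv2.CHAIN_APPROX_NONE)[0],key=cv2.contourArea)[:,0]
    p=np.array([ray(c,u,v,h)[:2] for u,v in k],np.float32)
    r=cv2.minAreaRect(p*1000); b=cv2.boxPoints(r)
    e=b[1]-b[0]; f=b[2]-b[1]; L=e if np.hypot(*e)>np.hypot(*f) else f
    return np.round(r[0],1),np.round(r[1],1),round(float(np.degrees(np.arctan2(L[1],L[0]))%180),1)
E
python3 - <<'E'
from h import *
c=cam('top'); W=cloud(c); hsv=cv2.cvtColor(c['img'],cv2.COLOR_RGB2HSV)
np.set_printoptions(suppress=True,precision=3)
u,v=np.meshgrid(np.arange(512),np.arange(384))
def box(x0,y0,x1,y1): return (u>x0/1.5)&(u<x1/1.5)&(v>y0/1.5)&(v<y1/1.5)
H,S,V=[hsv[...,i].astype(int) for i in range(3)]
wood=(H>8)&(H<25)&(S>70)
for n,b,h in(('board',box(550,205,615,380),.02),('D',box(265,325,320,355),.02),('A',box(300,230,350,260),.075)):
    m=wood&b; print(n,m.sum(),rect(c,m,h),np.nanmedian(W[m],0))
z=W[...,2]
m=(abs(z-.055)<.008)&box(290,170,480,310); print('table',rect(c,m,.055))
m=(V<60)&box(140,235,260,370); print('tub',rect(c,m,.07),np.nanmedian(W[m],0), np.nanmax(W[m],0))
m=(V<60)&box(140,235,260,370)&(z>.05);print(rect(c,m,.07))
m=(H>75)&(H<100)&(S>100)&box(470,190,500,240); print('stop',rect(c,m,.11),np.nanmedian(W[m],0))
m=((H<8)|(H>172))&(S>130)&box(395,255,425,285); print('clamp',rect(c,m,.2),np.nanmedian(W[m],0),np.nanmax(W[m],0))
m=(z>.08)&(z<.1)&box(300,170,480,215); print('fence',rect(c,m,.09))
i=np.argwhere(wood&box(300,230,350,260))
save(c,'crop1.png',(190,100,345,240),5)
E
```

```text
board 1517 (array([ 492.8, -377.7]), array([ 47.4, 289.9]), 179.5) [ 0.489 -0.377  0.019]
D 252 (array([414.3, 212.9]), array([73.1, 30.2]), 88.5) [0.416 0.21  0.019]
A 204 (array([588. , 134.1]), array([56.7, 30.1]), 88.3) [0.59  0.132 0.074]
table (array([585.1,  13.9]), array([199.2, 299.3]), 91.2)
tub (array([484.2, 387.4]), array([204.9, 180.9]), 5.4) [0.491 0.405 0.005] [0.592 0.486 0.077]
(array([420.1, 467.5]), array([70.7,  8.8]), 1.3)
stop (array([ 637.8, -169. ]), array([11.5, 44.5]), 177.5) [ 0.638 -0.169  0.11 ]
clamp (array([521.6, -24.6]), array([13.3, 21.7]), 178.3) [ 0.523 -0.026  0.198] [ 0.536 -0.018  0.209]
fence (array([665.3, 115.3]), array([100.3,  12.1]), 88.2)
```

View pics/crop1.png

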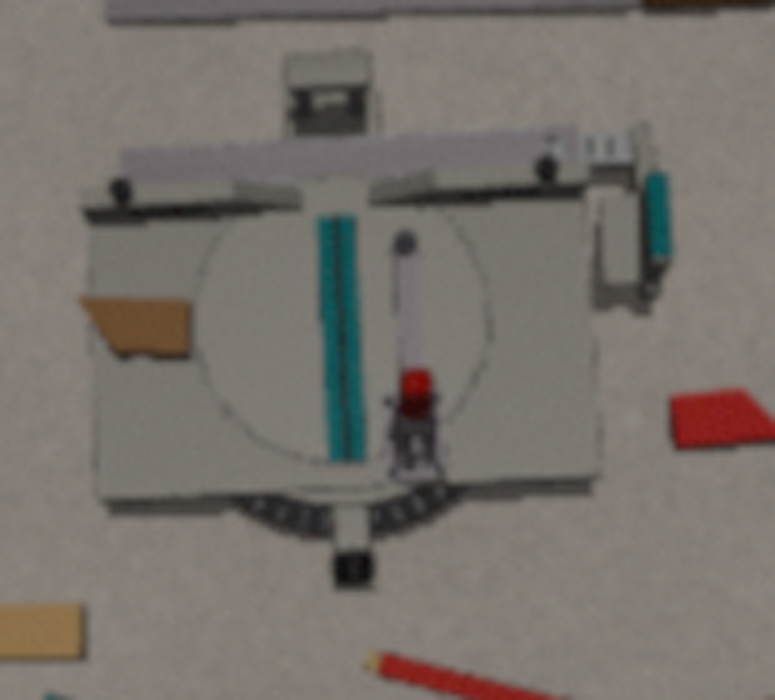

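Run:
```python
from h import *
c=cam('top')
P=lambda u,v,h: ray(c,190+u/5,100+v/5,h)[:2]
def a(p,q): return np.degrees(np.arctan2(*(q-p)[::-1]))
print('slot',a(P(347,460,.055),P(335,215,.055)),P(341,337,.055))
print('near edge',a(P(595,487,.055),P(100,502,.055))-90,P(347,494,.055))
print('left edge',a(P(100,498,.055),P(90,225,.055)), 'right',a(P(595,485,.055),P(585,200,.055)))
print('fence top',a(P(573,128,.09),P(122,152,.09))-90)
print('L/R mid',P(96,340,.055),P(591,340,.055))
# depth based
W=cloud(c); z=W[...,2]; p=W[(z>.082)&(z<.097)]; p=p[(abs(p[:,0]-.65)<.06)&(abs(p[:,1]-.01)<.17)]
l=cv2.fitLine(p[:,:2].astype(np.float32),cv2.DIST_HUBER,0,.01,.01).ravel(); print('fence fit',len(p),np.degrees(np.arctan2(l[1],l[0]))%180-90,l[2:],p[:,:2].min(0),p[:,:2].max(0))
# side view teal/table
hsv=cv2.cvtColor(c['img'],cv2.COLOR_RGB2HSV)
m=(hsv[...,0]>75)&(hsv[...,0]<100)&(hsv[...,1]>100); u,v=np.meshgrid(np.arange(512),np.arange(384))
m&=(u>250)&(u<266)&(v>140)&(v<195); q=np.array([ray(c,x,y,.055)[:2] for y,x in np.argwhere(m)],np.float32)
l=cv2.fitLine(q,cv2.DIST_L2,0,.01,.01).ravel(); print('slot fit',len(q),np.degrees(np.arctan2(l[1],l[0])),l[2:],q.min(0),q.max(0))
```

```text
slot 1.2794282454860122 [0.58128942 0.0143768 ]
near edge 0.15403936022676135 [0.48662869 0.01326057]
left edge 1.4699608579627992 right -0.38685239399854054
fence top 1.341127589105838
L/R mid [0.58377892 0.16095869] [ 0.5750844  -0.13436994]
fence fit 302 1.4961166 [0.66644216 0.01968124] [ 0.5935947  -0.13213102] [0.68151472 0.16540689]
slot fit 332 1.5611912 [0.58150756 0.0154914 ] [0.5097251  0.00422776] [0.6533771  0.02651017]
```

>>> drive_tool:
  targets:
    - [[0.95, -0.9, 0], [0, 0, -0.09], 1]
    - [[0.95, -0.9, 0], [0, 0, -0.09], 1]
    - [[0.95, -0.9, 0], [0, 0, -0.09], 1]
    - [[0.95, -0.9, 0], [0, 0, -0.09], 1]
    - [[0.95, -0.9, 0], [0, 0, -0.09], 1]

```text
time_s: 0.62
position: [0.3045, 0.3905, 0.2386]
tcp_rot: [-3.141, 0.0, 2.159]
force: [0.4, 0.2, 0.2]
opening: 0.997
grasp_force: 0.0
```

>>> drive_tool:
  targets:
    - [[0.95, -0.9, 0], [0, 0, -0.0915], 1]
    - [[0.95, -0.9, 0], [0, 0, -0.0915], 1]
    - [[0.95, -0.9, 0], [0, 0, -0.0915], 1]
    - [[0.95, -0.9, 0], [0, 0, -0.0915], 1]
    - [[0.95, -0.9, 0], [0, 0, -0.0915], 1]

```text
time_s: 1.03
position: [0.3994, 0.3003, 0.2384]
tcp_rot: [-3.141, 0.0, 1.584]
force: [0.7, 0.6, 0.1]
opening: 1.004
grasp_force: 0.0
```

>>> drive_tool:
  targets:
    - [[0.95, -0.9, 0], [0, 0, 0], 1]
    - [[0.95, -0.9, 0], [0, 0, 0], 1]
    - [[0.95, -0.9, 0], [0, 0, 0], 1]
    - [[0.95, -0.9, 0], [0, 0, 0], 1]

```text
time_s: 1.37
position: [0.4961, 0.2081, 0.2382]
tcp_rot: [3.141, 0.001, 1.59]
force: [0.3, -0.2, -0.4]
opening: 0.997
grasp_force: 0.0
```

>>> drive_tool:
  targets:
    - [[0.95, -0.85, 0], [0, 0, 0], 1]
    - [[0.95, -0.85, 0], [0, 0, 0], 1]
    - [[0.95, -0.85, 0], [0, 0, 0], 1]
    - [[0.95, -0.85, 0], [0, 0, 0], 1]
    - [[0.95, -0.85, 0], [0, 0, 0], 1]
    - [[0.95, -0.85, 0], [0, 0, 0], 1]

```text
time_s: 1.87
position: [0.5872, 0.1277, 0.2384]
tcp_rot: [-3.141, -0.0, 1.594]
force: [-0.3, -0.3, 0.0]
opening: 1.0
grasp_force: 0.0
```

Run:
```python
from h import *
c=cam('wrist'); save(c,'w1.png'); W=cloud(c)
hsv=cv2.cvtColor(c['img'],cv2.COLOR_RGB2HSV); H,S,V=[hsv[...,i].astype(int) for i in range(3)]
m=(H>8)&(H<25)&(S>80)&(abs(W[...,2]-.075)<.008)
print(m.sum(),rect(c,m,.075) if m.sum()>50 else 0, np.nanmedian(W[m],0))
print(proj(c,[.588,.130,.075]))
```

```text
1423 (array([591.5, 138.4]), array([65.4, 31.6]), 86.6) [0.59483554 0.13223087 0.07404422]
[257.32362434 179.14615884]
```

View pics/w1.png

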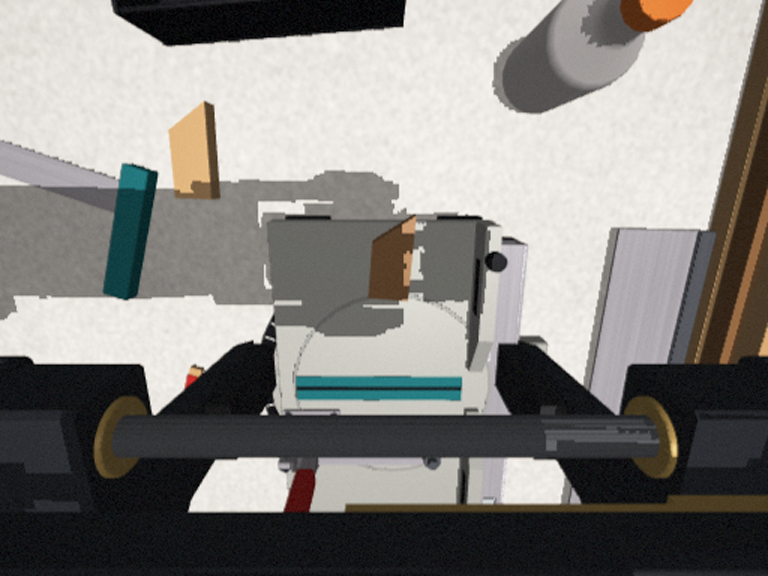

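The wrist view shows the dark offcut at (390,260) on the table and the light one at (195,150). The measured offcut is 65x32 mm, so it is A. I'll grasp it across x.

>>> drive_tool:
  targets:
    - [[0.04, 0, -0.9], [0, 0, 0], 0.4]
    - [[0.04, 0, -0.9], [0, 0, 0], 0.4]
    - [[0.04, 0, -0.9], [0, 0, 0], 0.4]
    - [[0.04, 0, -0.9], [0, 0, 0], 0.4]
    - [[0.04, 0, -0.9], [0, 0, 0], 0.4]

```text
time_s: 2.33
position: [0.5921, 0.1279, 0.1508]
tcp_rot: [3.139, -0.0, 1.595]
force: [0.8, 0.1, 0.4]
opening: 0.7
grasp_force: 0.0
```

>>> drive_tool:
  targets:
    - [[0, 0, -0.45], [0, 0, 0], 0.4]
    - [[0, 0, -0.65], [0, 0, 0], 0.4]
    - [[0, 0, -0.8], [0, 0, 0], 0.4]
    - [[0, 0, -0.9], [0, 0, 0], 0.4]
    - [[0, 0, -0.9], [0, 0, 0], 0.4]
    - [[0, 0, -0.9], [0, 0, 0], -1]
    - [[0, 0, -0.9], [0, 0, 0], -1]
    - [[0, 0, -0.9], [0, 0, 0], -1]
    - [[0, 0, -0.9], [0, 0, 0], -1]
    - [[0, 0, -0.9], [0, 0, 0], -1]
    - [[0, 0, -0.9], [0, 0, 0], -1]
    - [[0, 0, -0.9], [0, 0, 0], -1]
    - [[0, 0, -0.9], [0, 0, 0], -1]

```text
time_s: 3.42
position: [0.5921, 0.1272, 0.0596]
tcp_rot: [3.14, 0.0, 1.594]
force: [-2.0, -0.3, 5.8]
opening: 0.364
grasp_force: 29.4
```

>>> drive_tool:
  targets:
    - [[0, 0, 0.3], [0, 0, 0], -1]
    - [[0, 0, 0.6], [0, 0, 0], -1]
    - [[0, 0, 0.9], [0, 0, 0], -1]
    - [[0, 0, 0.9], [0, 0, 0], -1]
    - [[0, 0, 0.9], [0, 0, 0], -1]

```text
time_s: 3.83
position: [0.5922, 0.1272, 0.1499]
tcp_rot: [3.139, 0.0, 1.594]
force: [0.2, 0.9, -0.1]
opening: 0.363
grasp_force: 29.4
```

>>> drive_tool:
  targets:
    - [[-0.75, 0.5, 0], [0, 0, 0], -1]
    - [[-0.75, 0.9, 0], [0, 0, 0], -1]
    - [[-0.75, 0.9, 0], [0, 0, 0], -1]
    - [[-0.75, 0.9, 0], [0, 0, 0], -1]

```text
time_s: 4.17
position: [0.5128, 0.2213, 0.1472]
tcp_rot: [-3.138, -0.001, 1.599]
force: [0.6, 0.5, 0.3]
opening: 0.363
grasp_force: 29.4
```

>>> drive_tool:
  targets:
    - [[0, 0.9, 0], [0, 0, 0], -1]
    - [[0, 0.9, 0], [0, 0, 0], -1]
    - [[0, 0.9, 0], [0, 0, 0], -1]
    - [[0, 0.9, 0], [0, 0, 0], -1]

```text
time_s: 4.5
position: [0.5158, 0.3088, 0.1469]
tcp_rot: [-3.139, 0.001, 1.598]
force: [0.7, 0.7, 0.1]
opening: 0.363
grasp_force: 29.4
```

>>> drive_tool:
  targets:
    - [[0, 0.8, 0], [0, 0, 0], -1]
    - [[0, 0.8, 0], [0, 0, 0], -1]
    - [[0, 0.8, 0], [0, 0, 0], -1]
    - [[0, 0.8, -0.3], [0, 0, 0], -1]
    - [[0, 0.8, -0.6], [0, 0, 0], -1]
    - [[0, 0.8, -0.9], [0, 0, 0], -1]
    - [[0, 0.8, -1], [0, 0, 0], -1]
    - [[0, 0.8, -1], [0, 0, 0], -1]
    - [[0, 0.8, -1], [0, 0, 0], 0.3]
    - [[0, 0.8, -1], [0, 0, 0], 0.3]
    - [[0, 0.8, -1], [0, 0, 0], 0.3]
    - [[0, 0.8, -1], [0, 0, 0], 0.3]
    - [[0, 0.8, -0.7], [0, 0, 0], 0.3]
    - [[0, 0.8, -0.3], [0, 0, 0], 0.3]
    - [[0, 0.8, 0], [0, 0, 0], 0.3]
    - [[0, 0.8, 0], [0, 0, 0], 0.3]

```text
time_s: 5.83
position: [0.519, 0.3885, 0.1566]
tcp_rot: [3.13, -0.005, 1.595]
force: [1.2, 0.1, 1.0]
opening: 0.649
grasp_force: 0.0
```

>>> drive_tool:
  targets:
    - [[-0.5, -0.8, 0], [0, 0, 0], 0.3]
    - [[-0.5, -0.8, 0], [0, 0, 0], 0.3]
    - [[-0.5, -0.8, 0], [0, 0, 0], 0.3]
    - [[-0.5, -0.8, 0], [0, 0, 0], 0.3]

```text
time_s: 6.17
position: [0.4656, 0.3055, 0.1493]
tcp_rot: [-3.141, 0.0, 1.593]
force: [0.8, 0.1, 0.1]
opening: 0.647
grasp_force: 0.0
```

>>> drive_tool:
  targets:
    - [[-0.55, -0.95, 0.5], [0, 0, 0], 0.3]
    - [[-0.55, -0.95, 0.5], [0, 0, 0], 0.3]
    - [[-0.55, -0.95, 0.5], [0, 0, 0], 0.3]
    - [[-0.55, -0.95, 0.5], [0, 0, 0], 0.3]
    - [[-0.55, -0.95, 0.5], [0, 0, 0], 0.3]

```text
time_s: 6.58
position: [0.4127, 0.2121, 0.2002]
tcp_rot: [3.138, -0.001, 1.593]
force: [-0.1, 0.3, -0.5]
opening: 0.65
grasp_force: 0.0
```

Run:
```python
from h import *
c=cam('wrist'); t=cam('top')
hsv=cv2.cvtColor(c['img'],cv2.COLOR_RGB2HSV); H,S,V=[hsv[...,i].astype(int) for i in range(3)]
W=cloud(c); m=(H>8)&(H<25)&(S>60)&(abs(W[...,2]-.02)<.008)
print(m.sum(),rect(c,m,.02) if m.sum()>50 else 0)
im=np.hstack([cv2.resize(c['img'],(400,300)),cv2.resize(t['img'],(400,300))])
cv2.imwrite('pics/p2.png',im[:,:,::-1])
```

```text
2789 (array([416.8, 216.9]), array([77.6, 31.7]), 88.9)
```

View pics/p2.png

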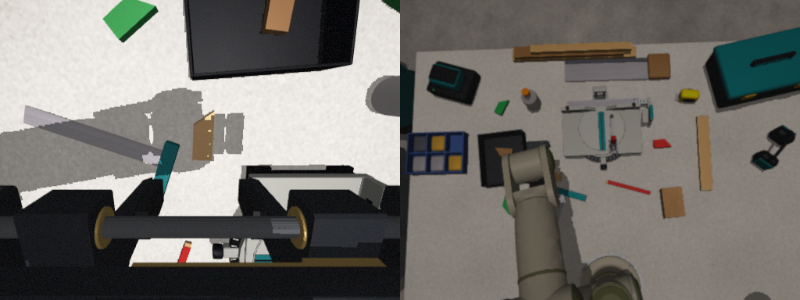

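D is at (.417,.217), and A lies in the tub.

>>> drive_tool:
  targets:
    - [[0.04, 0.03, -0.95], [0, 0, 0], 0.08]
    - [[0.04, 0.03, -0.95], [0, 0, 0], 0.08]
    - [[0.04, 0.03, -0.95], [0, 0, 0], 0.08]
    - [[0.04, 0.03, -0.95], [0, 0, 0], 0.08]
    - [[0.04, 0.03, -0.95], [0, 0, 0], 0.08]
    - [[0.04, 0.03, -0.95], [0, 0, 0], 0.08]

```text
time_s: 7.18
position: [0.4166, 0.2158, 0.1046]
tcp_rot: [3.14, -0.0, 1.595]
force: [-0.6, -0.8, 0.3]
opening: 0.54
grasp_force: 0.0
```

>>> drive_tool:
  targets:
    - [[0, 0, -0.5], [0, 0, 0], 0.08]
    - [[0, 0, -0.75], [0, 0, 0], 0.08]
    - [[0, 0, -0.9], [0, 0, 0], 0.08]
    - [[0, 0, -0.98], [0, 0, 0], 0.08]
    - [[0, 0, -0.98], [0, 0, 0], 0.08]
    - [[0, 0, -0.98], [0, 0, 0], -1]
    - [[0, 0, -0.98], [0, 0, 0], -1]
    - [[0, 0, -0.98], [0, 0, 0], -1]
    - [[0, 0, -0.98], [0, 0, 0], -1]
    - [[0, 0, -0.98], [0, 0, 0], -1]
    - [[0, 0, -0.98], [0, 0, 0], -1]
    - [[0, 0, -0.98], [0, 0, 0], -1]

```text
time_s: 8.18
position: [0.4167, 0.2154, 0.0071]
tcp_rot: [3.139, -0.001, 1.594]
force: [-1.1, 0.3, 7.2]
opening: 0.365
grasp_force: 29.6
```

>>> drive_tool:
  targets:
    - [[0, 0, 0.3], [0, 0, 0], -1]
    - [[0, 0, 0.6], [0, 0, 0], -1]
    - [[0, 0, 0.98], [0, 0, 0], -1]
    - [[0, 0, 0.98], [0, 0, 0], -1]
    - [[0, 0, 0.98], [0, 0, 0], -1]

```text
time_s: 8.6
position: [0.4167, 0.2154, 0.1057]
tcp_rot: [3.137, -0.001, 1.594]
force: [-0.7, -0.3, -1.1]
opening: 0.363
grasp_force: 29.7
```

>>> drive_tool:
  targets:
    - [[0, 0, 0.45], [0, 0, 0], -1]
    - [[0.3, 0.9, 0.45], [0, 0, 0], -1]
    - [[0.3, 0.9, 0.45], [0, 0, 0], -1]
    - [[0.3, 0.9, 0.45], [0, 0, 0], -1]
    - [[0.3, 0.9, 0.45], [0, 0, 0], -1]

```text
time_s: 9.02
position: [0.4456, 0.3071, 0.1475]
tcp_rot: [-3.14, 0.0, 1.597]
force: [0.2, -0.9, 0.2]
opening: 0.364
grasp_force: 29.7
```

>>> drive_tool:
  targets:
    - [[0.08, 0.8, 0], [0, 0, 0], -1]
    - [[0.08, 0.8, 0], [0, 0, 0], -1]
    - [[0.08, 0.8, 0], [0, 0, 0], -1]
    - [[0.08, 0.8, -0.3], [0, 0, 0], -1]
    - [[0.08, 0.8, -0.6], [0, 0, 0], -1]
    - [[0.08, 0.8, -0.9], [0, 0, 0], -1]
    - [[0.08, 0.8, -1], [0, 0, 0], -1]
    - [[0.08, 0.8, -1], [0, 0, 0], -1]
    - [[0.08, 0.8, -1], [0, 0, 0], 0.1]
    - [[0.08, 0.8, -1], [0, 0, 0], 0.1]
    - [[0.08, 0.8, -1], [0, 0, 0], 0.1]
    - [[0.08, 0.8, -1], [0, 0, 0], 0.1]
    - [[0.08, 0.8, -0.7], [0, 0, 0], 0.1]
    - [[0.08, 0.8, -0.3], [0, 0, 0], 0.1]
    - [[0.08, 0.8, 0], [0, 0, 0], 0.1]
    - [[0.08, 0.8, 0], [0, 0, 0], 0.1]

```text
time_s: 10.35
position: [0.456, 0.3866, 0.156]
tcp_rot: [3.131, -0.006, 1.595]
force: [0.4, -0.1, 0.7]
opening: 0.548
grasp_force: 0.0
```

>>> drive_tool:
  targets:
    - [[0, -0.9, 0.9], [0, 0, 0], 0.1]
    - [[0, -0.9, 0.9], [0, 0, 0], 0.1]
    - [[0, -0.9, 0.9], [0, 0, 0], 0.1]
    - [[0, -0.9, 0.9], [0, 0, 0], 0.1]

```text
time_s: 10.68
position: [0.4554, 0.2925, 0.2445]
tcp_rot: [3.133, -0.002, 1.592]
force: [0.4, -0.6, 0.3]
opening: 0.549
grasp_force: 0.0
```

>>> drive_tool:
  targets:
    - [[0, -0.9, 0.1], [0, 0, -0.1], 0.1]
    - [[0, -0.9, 0.1], [0, 0, -0.1], 0.1]
    - [[0, -0.9, 0.1], [0, 0, -0.1], 0.1]
    - [[0, -0.9, 0.1], [0, 0, -0.1], 0.1]
    - [[0, -0.9, 0.1], [0, 0, -0.1], 0.1]
    - [[0, -0.9, 0.1], [0, 0, -0.1], 0.1]

```text
time_s: 11.18
position: [0.4537, 0.2051, 0.2487]
tcp_rot: [3.141, -0.0, 0.961]
force: [-0.5, -0.1, 0.2]
opening: 0.548
grasp_force: 0.0
```

>>> drive_tool:
  targets:
    - [[0, -0.9, 0], [0, 0, -0.1], 0.1]
    - [[0, -0.9, 0], [0, 0, -0.1], 0.1]
    - [[0, -0.9, 0], [0, 0, -0.1], 0.1]
    - [[0, -0.9, 0], [0, 0, -0.1], 0.1]
    - [[0, -0.9, 0], [0, 0, -0.1], 0.1]
    - [[0, -0.9, 0], [0, 0, -0.1], 0.1]

```text
time_s: 11.68
position: [0.4537, 0.1151, 0.2486]
tcp_rot: [-3.142, -0.0, 0.337]
force: [0.3, -0.1, -0.4]
opening: 0.55
grasp_force: 0.0
```

>>> drive_tool:
  targets:
    - [[0, -0.9, 0], [0, 0, -0.05], 0.1]
    - [[0, -0.9, 0], [0, 0, -0.05], 0.1]
    - [[0, -0.9, 0], [0, 0, -0.05], 0.1]
    - [[0, -0.9, 0], [0, 0, -0.05], 0.1]
    - [[0, -0.9, 0], [0, 0, -0.05], 0.1]
    - [[0, -0.9, 0], [0, 0, -0.05], 0.1]

```text
time_s: 12.18
position: [0.4537, 0.0262, 0.2487]
tcp_rot: [-3.141, 0.0, 0.03]
force: [0.4, 0.2, 0.6]
opening: 0.55
grasp_force: 0.0
```

Run:
```python
from h import *
c=cam('wrist'); t=cam('top'); s=cam('side')
for n,c_ in(('w',c),('t',t),('s',s)):
    hsv=cv2.cvtColor(c_['img'],cv2.COLOR_RGB2HSV); H,S,V=[hsv[...,i].astype(int) for i in range(3)]
    W=cloud(c_); m=((H<8)|(H>172))&(S>120)&(W[...,2]>.1)&(abs(W[...,0]-.523)<.08)&(abs(W[...,1]+.025)<.06)
    p=W[m]; print(n,m.sum()); 
    if m.sum()>5: print(np.percentile(p,[2,50,98],axis=0).round(4))
im=np.hstack([cv2.resize(c['img'],(400,300)),cv2.resize(t['img'],(400,300))])
cv2.imwrite('pics/p3.png',im[:,:,::-1])
```

```text
w 834
[[ 0.4889 -0.033   0.1344]
 [ 0.5284 -0.0205  0.1999]
 [ 0.5355 -0.0094  0.2535]]
t 0
s 96
[[ 0.4452 -0.0405  0.1299]
 [ 0.5237 -0.0346  0.1812]
 [ 0.5301  0.0034  0.4094]]
```

View pics/p3.png

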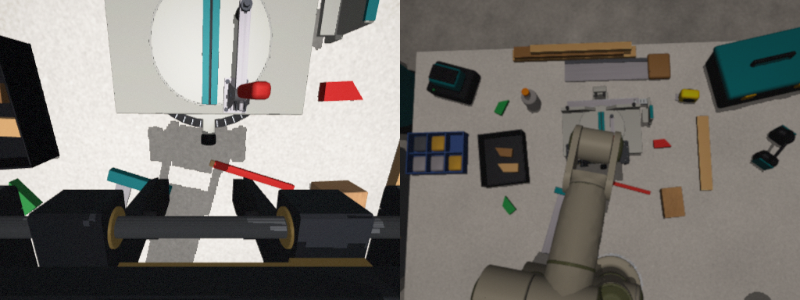

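Both offcuts are in the tub, no others are visible, and the clamp handle is upright at about (.525,-.023). Next I'll grip the handle by its y sides and swing it.

>>> drive_tool:
  targets:
    - [[0.71, -0.49, 0], [0, 0, 0], 0.1]
    - [[0.71, -0.49, 0], [0, 0, 0], 0.1]
    - [[0.71, -0.49, 0], [0, 0, 0], 0.1]
    - [[0.71, -0.49, 0], [0, 0, 0], 0.1]
    - [[0.71, -0.49, -0.3], [0, 0, 0], 0.1]
    - [[0.71, -0.49, -0.6], [0, 0, 0], 0.1]
    - [[0.71, -0.49, -0.92], [0, 0, 0], 0.1]
    - [[0.71, -0.49, -0.92], [0, 0, 0], 0.1]
    - [[0.71, -0.49, -0.92], [0, 0, 0], 0.1]

```text
time_s: 13.08
position: [0.524, -0.0229, 0.1569]
tcp_rot: [-3.141, 0.002, 0.025]
force: [0.9, 0.3, 0.2]
opening: 0.548
grasp_force: 0.0
```

>>> drive_tool:
  targets:
    - [[0, 0, 0], [0, 0, 0], -1]
    - [[0, 0, 0], [0, 0, 0], -1]
    - [[0, 0, 0], [0, 0, 0], -1]
    - [[0, 0, 0], [0, 0, 0], -1]
    - [[0, 0, 0], [0, 0, 0], -1]
    - [[0, 0, 0], [0, 0, 0], -1]
    - [[0, 0, 0], [0, 0, 0], -1]

```text
time_s: 13.67
position: [0.5251, -0.0255, 0.1576]
tcp_rot: [3.138, -0.001, 0.023]
force: [-1.7, -9.8, 3.5]
opening: 0.204
grasp_force: 30.0
```

>>> drive_tool:
  targets:
    - [[-0.11, -0.02, 0], [0, 0, 0], -1]
    - [[-0.22, -0.03, -0.02], [0, 0, 0], -1]
    - [[-0.33, -0.03, -0.05], [0, 0, 0], -1]
    - [[-0.44, -0.03, -0.09], [0, 0, 0], -1]
    - [[-0.54, -0.03, -0.14], [0, 0, 0], -1]
    - [[-0.63, -0.04, -0.2], [0, 0, 0], -1]
    - [[-0.72, -0.04, -0.27], [0, 0, 0], -1]
    - [[-0.8, -0.04, -0.34], [0, 0, 0], -1]
    - [[-0.88, -0.05, -0.43], [0, 0, 0], -1]
    - [[-0.94, -0.05, -0.52], [0, 0, 0], -1]
    - [[-0.98, -0.05, -0.58], [0, 0, 0], -1]
    - [[-1, -0.05, -0.63], [0, 0, 0], -1]
    - [[-1, -0.05, -0.65], [0, 0, 0], -1]
    - [[-1, -0.05, -0.65], [0, 0, 0], -1]

```text
time_s: 14.83
position: [0.4196, -0.0278, 0.0909]
tcp_rot: [-3.139, 0.013, 0.025]
force: [-31.4, -0.4, 17.3]
opening: 0.195
grasp_force: 30.0
```

>>> drive_tool:
  targets:
    - [[-0.06, 0, 0.03], [0, 0, 0], -1]
    - [[-0.06, 0, 0.03], [0, 0, 0], -1]
    - [[-0.06, 0, 0.03], [0, 0, 0], 0.0]
    - [[-0.06, 0, 0.03], [0, 0, 0], 0]
    - [[-0.06, 0, 0.03], [0, 0, 0], 0]
    - [[-0.06, 0, 0.03], [0, 0, 0], 0]
    - [[-0.06, 0, 0.4], [0, 0, 0], 0]
    - [[-0.06, 0, 0.8], [0, 0, 0], 0]
    - [[-0.06, 0, 1], [0, 0, 0], 0]
    - [[-0.06, 0, 1], [0, 0, 0], 0]

```text
time_s: 15.67
position: [0.4204, -0.0295, 0.1957]
tcp_rot: [3.139, -0.007, 0.024]
force: [1.1, 1.2, 0.2]
opening: 0.498
grasp_force: 0.0
```

>>> drive_tool:
  targets:
    - [[0, -0.5, 0.6], [0, 0, 0], 0]
    - [[0, -0.5, 0.6], [0, 0, 0], 0]
    - [[0, -0.5, 0.6], [0, 0, 0], 0]
    - [[0, -0.5, 0.6], [0, 0, 0], 0]

```text
time_s: 16.0
position: [0.4188, -0.0796, 0.2516]
tcp_rot: [3.141, -0.001, 0.022]
force: [-0.4, -0.3, 0.2]
opening: 0.498
grasp_force: 0.0
```

Run:
```python
from h import *
c=cam('wrist'); s=cam('side')
for n,c_ in(('w',c),('s',s)):
    hsv=cv2.cvtColor(c_['img'],cv2.COLOR_RGB2HSV); H,S,V=[hsv[...,i].astype(int) for i in range(3)]
    W=cloud(c_); m=((H<8)|(H>172))&(S>120)&(W[...,2]>.06)&(abs(W[...,0]-.45)<.12)&(abs(W[...,1]+.025)<.06)
    p=W[m]; print(n,m.sum()); 
    if m.sum()>5: print(np.percentile(p,[2,50,98],axis=0).round(4)); l=cv2.fitLine(p[:,[0,2]].astype(np.float32),cv2.DIST_HUBER,0,.01,.01).ravel(); print(np.arctan2(-l[0],l[1]),l)
    m=(H>75)&(H<100)&(S>100)&(abs(W[...,2]-.105)<.02)&(abs(W[...,0]-.638)<.06)&(abs(W[...,1]+.169)<.06)
    if m.sum()>5: print('stop',np.percentile(W[m],[2,50,98],axis=0).round(4))
im=np.hstack([cv2.resize(c['img'],(400,300)),cv2.resize(s['img'][100:340,190:510],(400,300))])
cv2.imwrite('pics/p4.png',im[:,:,::-1])
```

```text
w 1235
[[ 0.4083 -0.0374  0.0964]
 [ 0.4415 -0.0295  0.1151]
 [ 0.4775 -0.0204  0.1313]]
-2.032053 [ 0.89549387 -0.44507384  0.44593686  0.11367764]
s 124
[[ 0.4079 -0.0402  0.094 ]
 [ 0.4422 -0.0346  0.1098]
 [ 0.474  -0.0236  0.13  ]]
-2.041205 [ 0.89138323 -0.4532504   0.43901977  0.11270654]
stop [[ 0.6162 -0.1812  0.0863]
 [ 0.6371 -0.1775  0.1054]
 [ 0.6583 -0.1663  0.112 ]]
```

View pics/p4.png

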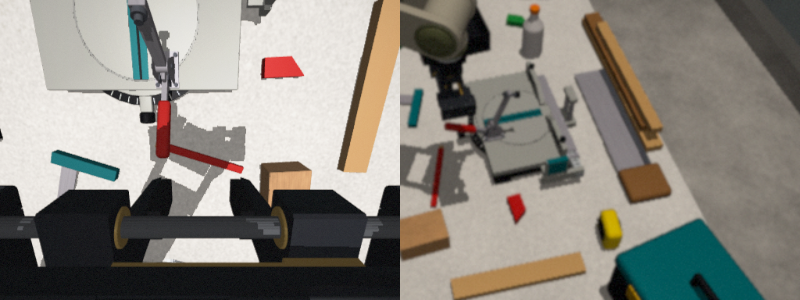

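The clamp is fully open, at about 1.11 rad in both views. Next is the stop plate.

>>> drive_tool:
  targets:
    - [[0.2, -0.92, 0], [0, 0, 0], 0]
    - [[0.4, -0.92, 0], [0, 0, 0], 0]
    - [[0.6, -0.92, 0], [0, 0, 0], 0]
    - [[1, -0.92, 0], [0, 0, 0], 0]
    - [[1, -0.92, 0], [0, 0, 0], 0]
    - [[1, -0.92, 0], [0, 0, 0], 0]

```text
time_s: 16.6
position: [0.5191, -0.1698, 0.2489]
tcp_rot: [-3.139, 0.004, 0.025]
force: [-0.8, 0.1, 0.6]
opening: 0.499
grasp_force: 0.0
```

>>> drive_tool:
  targets:
    - [[1, 0, 0], [0, 0, 0], 0]
    - [[1, 0, 0], [0, 0, 0], 0]
    - [[1, 0, 0], [0, 0, 0], 0]
    - [[1, 0, 0], [0, 0, 0], 0]

```text
time_s: 16.93
position: [0.6199, -0.1695, 0.2499]
tcp_rot: [-3.14, 0.002, 0.026]
force: [-0.8, 0.6, -0.4]
opening: 0.498
grasp_force: 0.0
```

>>> drive_tool:
  targets:
    - [[0.19, 0, 0], [0, 0, 0], 0]
    - [[0.19, 0, 0], [0, 0, 0], 0]
    - [[0.19, 0, -0.4], [0, 0, 0], 0]
    - [[0.19, 0, -0.8], [0, 0, 0], 0]
    - [[0.19, 0, -0.8], [0, 0, 0], 0]
    - [[0.19, 0, -0.8], [0, 0, 0], 0]

```text
time_s: 17.43
position: [0.6362, -0.1704, 0.1715]
tcp_rot: [-3.14, 0.003, 0.024]
force: [-0.1, -1.0, 1.3]
opening: 0.496
grasp_force: 0.0
```

>>> drive_tool:
  targets:
    - [[0, 0, -0.3], [0, 0, 0], 0]
    - [[0, 0, -0.6], [0, 0, 0], 0]
    - [[0, 0, -0.8], [0, 0, 0], 0]
    - [[0, 0, -0.9], [0, 0, 0], 0]
    - [[0, 0, -0.9], [0, 0, 0], 0]
    - [[0, 0, -0.9], [0, 0, 0], 0]

```text
time_s: 17.93
position: [0.6386, -0.1713, 0.0843]
tcp_rot: [3.14, -0.003, 0.024]
force: [-0.2, 0.3, 0.5]
opening: 0.499
grasp_force: 0.0
```

>>> drive_tool:
  targets:
    - [[0, 0, 0], [0, 0, 0], -1]
    - [[0, 0, 0], [0, 0, 0], -1]
    - [[0, 0, 0], [0, 0, 0], -1]
    - [[0, 0, 0], [0, 0, 0], -1]
    - [[0, 0, 0], [0, 0, 0], -1]
    - [[0, 0, 0], [0, 0, 0], -1]
    - [[0, 0, 0], [0, 0, 0], -1]
    - [[0, 0, 0], [0, 0, 0], -1]

```text
time_s: 18.6
position: [0.6379, -0.1708, 0.0821]
tcp_rot: [3.141, -0.0, 0.024]
force: [-1.4, -0.0, 3.8]
opening: 0.134
grasp_force: 30.0
```

>>> drive_tool:
  targets:
    - [[0, -0.15, 0], [0, 0, 0], -1]
    - [[0, -0.3, 0], [0, 0, 0], -1]
    - [[0.01, -0.45, 0], [0, 0, 0], -1]
    - [[0.01, -0.6, 0], [0, 0, 0], -1]
    - [[0.02, -0.7, 0], [0, 0, 0], -1]
    - [[0.02, -0.78, 0], [0, 0, 0], -1]
    - [[0.02, -0.82, 0], [0, 0, 0], -1]
    - [[0.02, -0.84, 0], [0, 0, 0], -1]
    - [[0.02, -0.85, 0], [0, 0, 0], -1]
    - [[0.02, -0.855, 0], [0, 0, 0], -1]
    - [[0.02, -0.855, 0], [0, 0, 0], -1]
    - [[0.02, -0.855, 0], [0, 0, 0], -1]

```text
time_s: 19.6
position: [0.6397, -0.2537, 0.0821]
tcp_rot: [-3.137, 0.001, 0.025]
force: [-3.4, 13.5, 8.8]
opening: 0.132
grasp_force: 30.0
```

>>> drive_tool:
  targets:
    - [[0, -0.01, 0], [0, 0, 0], -1]
    - [[0, -0.02, 0], [0, 0, 0], -1]
    - [[0, -0.02, 0], [0, 0, 0], -1]
    - [[0, -0.02, 0], [0, 0, 0], -1]

```text
time_s: 19.93
position: [0.6397, -0.2537, 0.082]
tcp_rot: [-3.134, 0.002, 0.026]
force: [-5.8, 22.1, 11.3]
opening: 0.136
grasp_force: 30.0
```

Run:
```python
from h import *
c=cam('wrist'); s=cam('side'); print(monitor.sense()['position'],monitor.sense()['force'])
q=proj(s,[.69,-.13,.055]); print(q)
u,v=q.astype(int); a=s['img'][max(0,v-40):v+40,u-55:u+55]
im=np.hstack([cv2.resize(c['img'],(400,300)),cv2.resize(a,(400,300),interpolation=cv2.INTER_CUBIC)])
cv2.imwrite('pics/p5.png',im[:,:,::-1])
for n,c in(('s',s),('t',cam('top')),('w',c)):
    hsv=cv2.cvtColor(c['img'],cv2.COLOR_RGB2HSV); H,S,V=[hsv[...,i].astype(int) for i in range(3)]
    W=cloud(c); m=(H>12)&(H<35)&(S>90)&(abs(W[...,2]-.05)<.02)&(abs(W[...,0]-.69)<.03)&(W[...,1]<0)&(W[...,1]>-.25)
    print(n,m.sum(),np.nanmedian(W[m],0) if m.sum() else '')
```

```text
[ 0.63971654 -0.25370181  0.08203497] [-5.48195832 20.8849417  10.31169013]
[326.92262077 223.171368  ]
s 0 
t 5 [ 0.69584994 -0.11855141  0.05105381]
w 148 [ 0.69923522 -0.12175454  0.0498582 ]
```

View pics/p5.png

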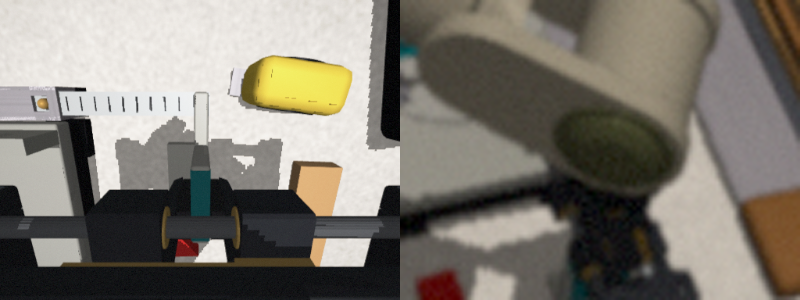

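The brass button is visible in the sleeve hole (42,103), standing at z≈.05, and the stop no longer moves, so it is locked. Releasing and going over the board.

>>> drive_tool:
  targets:
    - [[0, 0.03, 0], [0, 0, 0], -1]
    - [[0, 0.03, 0], [0, 0, 0], 0]
    - [[0, 0.03, 0], [0, 0, 0], 0]
    - [[0, 0.03, 0], [0, 0, 0], 0]
    - [[0, 0.03, 0], [0, 0, 0], 0]
    - [[0, 0.03, 0.3], [0, 0, 0], 0]
    - [[0, 0.03, 0.7], [0, 0, 0], 0]
    - [[0, 0.03, 1], [0, 0, 0], 0]
    - [[0, 0.03, 1], [0, 0, 0], 0]

```text
time_s: 20.83
position: [0.6416, -0.2567, 0.1891]
tcp_rot: [3.135, -0.01, 0.023]
force: [1.3, 0.4, 1.0]
opening: 0.497
grasp_force: 0.0
```

>>> drive_tool:
  targets:
    - [[-1, -0.65, 0.7], [0, 0, -0.005], 0.3]
    - [[-1, -0.65, 0.7], [0, 0, -0.005], 0.3]
    - [[-1, -0.65, 0.7], [0, 0, -0.005], 0.3]
    - [[-1, -0.65, 0.7], [0, 0, -0.005], 0.3]
    - [[-1, -0.65, 0.7], [0, 0, -0.005], 0.3]

```text
time_s: 21.25
position: [0.5384, -0.3225, 0.2537]
tcp_rot: [3.139, -0.002, -0.011]
force: [0.1, -0.7, -0.0]
opening: 0.647
grasp_force: 0.0
```

>>> drive_tool:
  targets:
    - [[-0.95, -0.6, 0], [0, 0, 0], 0.3]
    - [[-0.95, -0.6, 0], [0, 0, 0], 0.3]
    - [[-0.95, -0.6, 0], [0, 0, 0], 0.3]
    - [[-0.95, -0.6, 0], [0, 0, 0], 0.3]
    - [[-0.95, -0.6, 0], [0, 0, 0], 0.3]

```text
time_s: 21.67
position: [0.4448, -0.3804, 0.2504]
tcp_rot: [-3.14, 0.001, -0.009]
force: [0.5, 0.7, -0.1]
opening: 0.648
grasp_force: 0.0
```

Run:
```python
from h import *
print(monitor.sense()['position'])
for n in('wrist','top','side'):
    c=cam(n); 
    hsv=cv2.cvtColor(c['img'],cv2.COLOR_RGB2HSV); H,S,V=[hsv[...,i].astype(int) for i in range(3)]
    W=cloud(c); m=(H>8)&(H<25)&(S>60)&(abs(W[...,2]-.019)<.007)&(W[...,1]<-.28)&(W[...,0]<.68)
    print(n,m.sum(),rect(c,m,.02) if m.sum()>50 else '', np.nanpercentile(W[m],[1,50,99],axis=0).round(3).tolist() if m.sum()>50 else'')
    W=cloud(c); m=(H>75)&(H<100)&(S>100)&(abs(W[...,2]-.105)<.02)&(abs(W[...,0]-.638)<.06)&(abs(W[...,1]+.25)<.06)
    if m.sum()>5: print('stop',np.percentile(W[m],[2,50,98],axis=0).round(4))
```

```text
[ 0.44480013 -0.3803818   0.25043211]
wrist 7173 (array([ 495.8, -379.7]), array([ 44.6, 286.1]), 179.5) [[0.356, -0.402, 0.017], [0.52, -0.38, 0.019], [0.637, -0.358, 0.021]]
stop [[ 0.6168 -0.2611  0.0859]
 [ 0.6209 -0.26    0.108 ]
 [ 0.6287 -0.2492  0.1111]]
top 597 (array([ 580.3, -380.1]), array([ 45.9, 114.9]), 179.5) [[0.456, -0.403, 0.013], [0.575, -0.375, 0.019], [0.638, -0.358, 0.026]]
stop [[ 0.6169 -0.2581  0.0947]
 [ 0.6388 -0.252   0.1086]
 [ 0.6613 -0.2482  0.1155]]
side 1863 (array([ 491.3, -383.7]), array([ 47.9, 289. ]), 179.4) [[0.278, -0.405, 0.013], [0.484, -0.382, 0.018], [0.633, -0.282, 0.024]]
stop [[ 0.6166 -0.2637  0.0865]
 [ 0.6379 -0.2604  0.1051]
 [ 0.6606 -0.2502  0.1119]]
```

>>> drive_tool:
  targets:
    - [[0.02, 0, -1], [0, 0, 0], 0.3]
    - [[0.02, 0, -1], [0, 0, 0], 0.3]
    - [[0.02, 0, -1], [0, 0, 0], 0.3]
    - [[0.02, 0, -1], [0, 0, 0], 0.3]
    - [[0.02, 0, -1], [0, 0, 0], 0.3]

```text
time_s: 22.23
position: [0.4476, -0.3797, 0.1516]
tcp_rot: [-3.141, 0.0, -0.006]
force: [0.4, 0.0, 0.6]
opening: 0.653
grasp_force: 0.0
```

>>> drive_tool:
  targets:
    - [[0, 0, -0.4], [0, 0, 0], 0.3]
    - [[0, 0, -0.8], [0, 0, 0], 0.3]
    - [[0, 0, -1], [0, 0, 0], 0.3]
    - [[0, 0, -1], [0, 0, 0], 0.3]
    - [[0, 0, -1.0], [0, 0, 0], 0.3]

```text
time_s: 22.65
position: [0.4477, -0.3809, 0.0534]
tcp_rot: [3.14, -0.001, -0.007]
force: [0.0, -0.9, 0.9]
opening: 0.646
grasp_force: 0.0
```

>>> drive_tool:
  targets:
    - [[0, 0, -0.25], [0, 0, 0], 0.3]
    - [[0, 0, -0.4], [0, 0, 0], 0.3]
    - [[0, 0, -0.45], [0, 0, 0], 0.3]
    - [[0, 0, -0.45], [0, 0, 0], -1]
    - [[0, 0, -0.45], [0, 0, 0], -1]
    - [[0, 0, -0.45], [0, 0, 0], -1]
    - [[0, 0, -0.45], [0, 0, 0], -1]
    - [[0, 0, -0.45], [0, 0, 0], -1]
    - [[0, 0, -0.45], [0, 0, 0], -1]
    - [[0, 0, -0.45], [0, 0, 0], -1]

```text
time_s: 23.48
position: [0.4476, -0.3812, 0.0088]
tcp_rot: [3.139, -0.002, -0.008]
force: [-0.2, 1.7, 7.4]
opening: 0.507
grasp_force: 30.0
```

>>> drive_tool:
  targets:
    - [[0, 0, 0.15], [0, 0, 0], -1]
    - [[0, 0, 0.3], [0, 0, 0], -1]
    - [[0, 0, 0.5], [0, 0, 0], -1]
    - [[0, 0, 0.7], [0, 0, 0], -1]
    - [[0, 0, 0.9], [0, 0, 0], -1]
    - [[0, 0, 1], [0, 0, 0], -1]
    - [[0, 0, 1], [0, 0, 0], -1]

```text
time_s: 24.07
position: [0.4475, -0.3812, 0.1094]
tcp_rot: [3.138, -0.003, -0.008]
force: [-0.4, -0.2, -1.5]
opening: 0.502
grasp_force: 30.0
```

>>> drive_tool:
  targets:
    - [[0, 0, 0.2], [0, 0, 0], -1]
    - [[0, 0, 0.4], [0, 0, 0], -1]
    - [[0, 0, 0.6], [0, 0, 0], -1]
    - [[0, 0, 0.8], [0, 0, 0], -1]
    - [[0, 0, 1], [0, 0, 0], -1]
    - [[0, 0, 1], [0, 0, 0], -1]
    - [[0, 0, 1], [0, 0, 0], -1]

```text
time_s: 24.65
position: [0.4467, -0.3803, 0.2059]
tcp_rot: [-3.142, 0.0, -0.008]
force: [0.7, -0.5, -2.4]
opening: 0.508
grasp_force: 30.0
```

Run:
```python
from h import *
s=monitor.sense(); print(s['position'],s['moment'],s['force'],s['opening'])
c=cam('wrist'); 
hsv=cv2.cvtColor(c['img'],cv2.COLOR_RGB2HSV); H,S,V=[hsv[...,i].astype(int) for i in range(3)]
W=cloud(c); m=(H>8)&(H<25)&(S>60)&(W[...,2]>.06)&(abs(W[...,1]+.38)<.04)
p=W[m]; print(m.sum())
for a in np.arange(.46,.66,.02):
    q=p[abs(p[:,0]-a)<.01]
    if len(q)>5: print(round(a,2),len(q),np.percentile(q[:,1],[2,98]).round(4),np.median(q[:,2]).round(4))
print(p[:,0].max())
```

```text
[ 0.44666989 -0.38032032  0.20591498] [ 0.01474318  0.26142229 -0.0445258 ] [ 0.65849411 -0.46792994 -2.37778827] 0.5075548406758457
30459
0.46 4997 [-0.4177 -0.3521] 0.2169
0.48 4285 [-0.411  -0.3518] 0.2163
0.5 3517 [-0.4025 -0.3598] 0.2159
0.52 3959 [-0.4025 -0.3598] 0.2157
0.54 4507 [-0.4025 -0.3597] 0.2155
0.56 4572 [-0.4025 -0.3597] 0.2153
0.5683416802106744
```

The board is held level. Carrying it over the box while turning it +92°.

>>> drive_tool:
  targets:
    - [[0, 0, 0.3], [0, 0, 0.005], -1]
    - [[0.1, 0.1, 0.6], [0, 0, 0.017], -1]
    - [[0.2, 0.2, 0.9], [0, 0, 0.03], -1]
    - [[0.3, 0.3, 0.9], [0, 0, 0.045], -1]
    - [[0.4, 0.4, 0.9], [0, 0, 0.06], -1]
    - [[0.5, 0.5, 0.9], [0, 0, 0.075], -1]
    - [[0.6, 0.6, 0.9], [0, 0, 0.085], -1]
    - [[0.6, 0.6, 0.9], [0, 0, 0.085], -1]

```text
time_s: 25.37
position: [0.5078, -0.3186, 0.2944]
tcp_rot: [-3.138, 0.0, 0.531]
force: [0.2, 0.3, -2.3]
opening: 0.506
grasp_force: 30.0
```

>>> drive_tool:
  targets:
    - [[0.1, 0.1, 0], [0, 0, 0.01], -1]
    - [[0.25, 0.3, 0], [0, 0, 0.025], -1]
    - [[0.4, 0.5, 0], [0, 0, 0.04], -1]
    - [[0.5, 0.65, 0], [0, 0, 0.055], -1]
    - [[0.6, 0.8, 0], [0, 0, 0.07], -1]
    - [[0.7, 0.9, 0], [0, 0, 0.085], -1]
    - [[0.7, 0.9, 0], [0, 0, 0.085], -1]

```text
time_s: 25.95
position: [0.5775, -0.229, 0.2949]
tcp_rot: [-3.139, -0.001, 1.064]
force: [-0.4, 0.8, -2.2]
opening: 0.503
grasp_force: 30.0
```

>>> drive_tool:
  targets:
    - [[0.1, 0.1, 0], [0, 0, 0.01], -1]
    - [[0.2, 0.3, 0], [0, 0, 0.025], -1]
    - [[0.35, 0.5, 0], [0, 0, 0.04], -1]
    - [[0.45, 0.65, 0], [0, 0, 0.055], -1]
    - [[0.52, 0.78, 0], [0, 0, 0.07], -1]
    - [[0.57, 0.86, 0], [0, 0, 0.085], -1]
    - [[0.57, 0.86, 0], [0, 0, 0.085], -1]
    - [[0.57, 0.86, 0], [0, 0, 0.085], -1]

```text
time_s: 26.62
position: [0.6333, -0.1453, 0.2957]
tcp_rot: [-3.14, -0.0, 1.589]
force: [-1.5, 0.6, -1.9]
opening: 0.506
grasp_force: 30.0
```

Run:
```python
from h import *
s=monitor.sense(); print(s['position'],s['tcp_rot'],s['moment'],s['opening'])
c=cam('wrist'); save(c,'w6.png')
W=cloud(c); p=W.reshape(-1,3)
# fence: top points
q=p[(abs(p[:,2]-.09)<.006)&(p[:,0]>.63)&(p[:,0]<.70)&(abs(p[:,1])<.17)]
for y in(-.1,-.06,.06,.1,.14):
    a=q[abs(q[:,1]-y)<.01]
    if len(a)>5: print('fence',y,len(a),np.percentile(a[:,0],[2,98]).round(4))
hsv=cv2.cvtColor(c['img'],cv2.COLOR_RGB2HSV); H,S,V=[hsv[...,i].astype(int) for i in range(3)]
m=(H>8)&(H<25)&(S>60)&(W[...,2]>.26); a=W[m]; print(m.sum())
for y in np.arange(-.12,.1,.03):
    b=a[abs(a[:,1]-y)<.008]
    if len(b)>9: print(round(y,2),np.percentile(b[:,0],[2,98]).round(4),np.median(b[:,2]).round(4))
print(a[:,1].max())
```

```text
[ 0.63333295 -0.14526419  0.29568009] [-3.14007862e+00 -1.33812248e-04  1.58889378e+00] [-0.14376243 -0.00031742  0.04480088] 0.5057367148447097
31168
-0.12 [0.6035 0.6836] 0.3715
-0.09 [0.6106 0.6534] 0.3056
-0.06 [0.6099 0.6526] 0.3054
-0.03 [0.6093 0.652 ] 0.3052
-0.02454284620820341
```

View pics/w6.png

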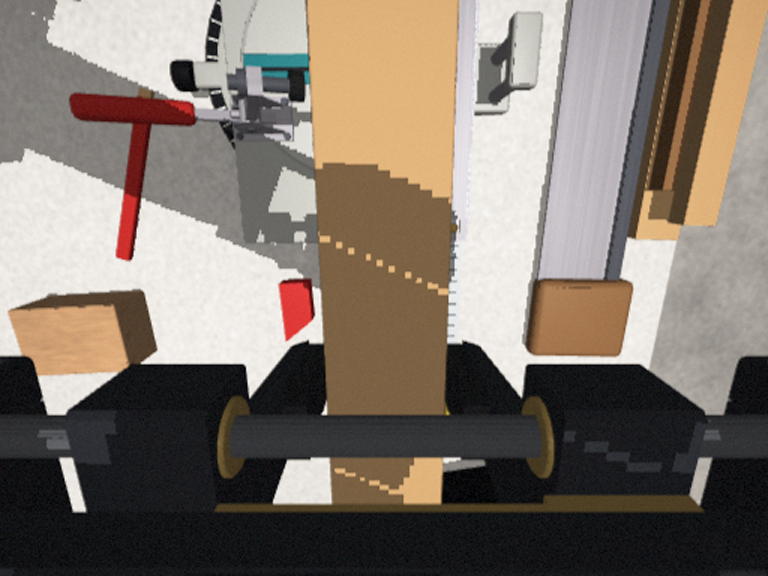

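>>> drive_tool:
  targets:
    - [[0, 0, -0.25], [0, 0, 0], -1]
    - [[0, 0, -0.5], [0, 0, 0], -1]
    - [[0, 0, -0.75], [0, 0, 0], -1]
    - [[0, 0, -1], [0, 0, 0], -1]
    - [[0, 0, -1], [0, 0, 0], -1]

```text
time_s: 27.08
position: [0.6314, -0.1449, 0.1914]
tcp_rot: [-3.133, -0.003, 1.59]
force: [0.7, 0.3, -3.9]
opening: 0.505
grasp_force: 30.0
```

>>> drive_tool:
  targets:
    - [[0, 0, -0.2], [0, 0, 0], -1]
    - [[0, 0, -0.4], [0, 0, 0], -1]
    - [[0, 0, -0.6], [0, 0, 0], -1]
    - [[0, 0, -0.8], [0, 0, 0], -1]
    - [[0, 0, -0.9], [0, 0, 0], -1]
    - [[0, 0, -0.9], [0, 0, 0], -1]

```text
time_s: 27.58
position: [0.6329, -0.1448, 0.1055]
tcp_rot: [-3.139, -0.001, 1.592]
force: [0.1, 0.3, -2.4]
opening: 0.504
grasp_force: 30.0
```

>>> drive_tool:
  targets:
    - [[0, 0, -0.1], [0, 0, 0], -1]
    - [[0, 0, -0.2], [0, 0, 0], -1]
    - [[0, 0, -0.3], [0, 0, 0], -1]
    - [[0, 0, -0.36], [0, 0, 0], -1]
    - [[0, 0, -0.36], [0, 0, 0], -1]

```text
time_s: 28.0
position: [0.6331, -0.1441, 0.0691]
tcp_rot: [-3.139, -0.001, 1.594]
force: [-0.5, -0.5, -2.2]
opening: 0.504
grasp_force: 30.0
```

>>> drive_tool:
  targets:
    - [[0, 0, -0.03], [0, 0, 0], -1]
    - [[0, 0, -0.03], [0, 0, 0], -1]
    - [[0, 0, -0.03], [0, 0, 0], -1]

```text
time_s: 28.25
position: [0.6339, -0.1444, 0.068]
tcp_rot: [3.141, 0.0, 1.594]
force: [0.2, -0.7, -1.9]
opening: 0.504
grasp_force: 30.0
```

>>> drive_tool:
  targets:
    - [[0, 0, -0.02], [0, 0, 0], -1]
    - [[0, 0, -0.02], [0, 0, 0], -1]
    - [[0, 0, -0.02], [0, 0, 0], -1]

```text
time_s: 28.5
position: [0.6338, -0.1443, 0.0658]
tcp_rot: [3.142, 0.0, 1.594]
force: [-0.3, 0.1, -1.4]
opening: 0.505
grasp_force: 30.0
```

>>> drive_tool:
  targets:
    - [[0, 0, -0.015], [0, 0, 0], -1]
    - [[0, 0, -0.015], [0, 0, 0], -1]
    - [[0, 0, -0.015], [0, 0, 0], -1]

```text
time_s: 28.75
position: [0.6338, -0.1443, 0.0642]
tcp_rot: [3.141, -0.0, 1.594]
force: [0.0, -0.6, -1.7]
opening: 0.508
grasp_force: 30.0
```

>>> drive_tool:
  targets:
    - [[0.02, 0, 0], [0, 0, 0], -1]
    - [[0.04, 0, 0], [0, 0, 0], -1]
    - [[0.05, 0, 0], [0, 0, 0], -1]
    - [[0.05, 0, 0], [0, 0, 0], -1]

```text
time_s: 29.08
position: [0.639, -0.1444, 0.0642]
tcp_rot: [3.141, 0.0, 1.594]
force: [-0.1, 0.1, -1.5]
opening: 0.504
grasp_force: 30.0
```

>>> drive_tool:
  targets:
    - [[0, 0, -0.01], [0, 0, 0], -1]
    - [[0, 0, -0.015], [0, 0, 0], -1]
    - [[0, 0, -0.015], [0, 0, 0], -1]

```text
time_s: 29.33
position: [0.639, -0.1444, 0.0638]
tcp_rot: [3.141, 0.0, 1.594]
force: [-3.2, 0.9, 6.1]
opening: 0.513
grasp_force: 30.0
```

>>> drive_tool:
  targets:
    - [[0.01, 0, 0], [0, 0, 0], -1]
    - [[0.02, 0, 0], [0, 0, 0], -1]
    - [[0.02, 0, 0], [0, 0, 0], -1]

```text
time_s: 29.58
position: [0.6409, -0.1445, 0.0639]
tcp_rot: [3.141, 0.001, 1.595]
force: [-3.9, 1.2, 5.7]
opening: 0.506
grasp_force: 30.0
```

>>> drive_tool:
  targets:
    - [[0, -0.02, 0], [0, 0, 0], -1]
    - [[0, -0.04, 0], [0, 0, 0], -1]
    - [[0, -0.04, 0], [0, 0, 0], -1]

```text
time_s: 29.83
position: [0.6413, -0.1483, 0.0638]
tcp_rot: [3.14, 0.0, 1.594]
force: [-0.9, 2.6, 5.0]
opening: 0.503
grasp_force: 30.0
```

>>> drive_tool:
  targets:
    - [[0.01, 0, 0], [0, 0, 0], -1]
    - [[0.02, 0, 0], [0, 0, 0], -1]
    - [[0.02, 0, 0], [0, 0, 0], -1]

```text
time_s: 30.08
position: [0.6428, -0.1485, 0.0638]
tcp_rot: [3.141, 0.001, 1.595]
force: [-3.7, 1.0, 7.4]
opening: 0.506
grasp_force: 30.0
```

>>> drive_tool:
  targets:
    - [[0, -0.02, 0], [0, 0, 0], -1]
    - [[0, -0.03, 0], [0, 0, 0], -1]
    - [[0, -0.03, 0], [0, 0, 0], -1]

```text
time_s: 30.33
position: [0.6431, -0.1497, 0.0638]
tcp_rot: [3.141, -0.003, 1.595]
force: [-1.7, 10.0, 8.5]
opening: 0.504
grasp_force: 30.0
```

>>> drive_tool:
  targets:
    - [[0.01, 0, 0], [0, 0, 0], -1]
    - [[0.02, 0, 0], [0, 0, 0], -1]
    - [[0.02, 0, 0], [0, 0, 0], -1]

```text
time_s: 30.58
position: [0.644, -0.1497, 0.0638]
tcp_rot: [-3.139, -0.003, 1.594]
force: [-9.7, 9.4, 12.7]
opening: 0.512
grasp_force: 30.0
```

>>> drive_tool:
  targets:
    - [[0.01, 0, 0], [0, 0, 0], -1]
    - [[0.01, -0.005, 0], [0, 0, 0], -1]
    - [[0.01, -0.005, 0], [0, 0, 0], -1]

```text
time_s: 30.83
position: [0.644, -0.1497, 0.0637]
tcp_rot: [-3.136, -0.004, 1.594]
force: [-15.8, 10.7, 16.0]
opening: 0.508
grasp_force: 30.0
```

>>> drive_tool:
  targets:
    - [[0, 0, 0], [0, 0, 0], 0.3]
    - [[0, 0, 0], [0, 0, 0], 0.3]
    - [[0, 0, 0], [0, 0, 0], 0.3]
    - [[0, 0, 0.4], [0, 0, 0], 0.3]
    - [[0, 0, 0.8], [0, 0, 0], 0.3]
    - [[0, 0, 1], [0, 0, 0], 0.3]
    - [[0, 0, 1], [0, 0, 0], 0.3]

```text
time_s: 31.42
position: [0.6476, -0.1528, 0.1684]
tcp_rot: [3.133, 0.004, 1.594]
force: [-0.1, -0.9, -0.4]
opening: 0.648
grasp_force: 0.0
```

>>> drive_tool:
  targets:
    - [[-0.9, -0.9, 1], [0, 0, 0], 0.3]
    - [[-0.9, -0.9, 1], [0, 0, 0], 0.3]
    - [[-0.9, -0.9, 1], [0, 0, 0], 0.3]
    - [[-0.9, -0.9, 1], [0, 0, 0], 0.3]
    - [[-0.9, -0.9, 1], [0, 0, 0], 0.3]
    - [[-0.9, -0.9, 1], [0, 0, 0], 0.3]

```text
time_s: 31.92
position: [0.5554, -0.243, 0.263]
tcp_rot: [3.14, 0.001, 1.592]
force: [0.9, 0.6, -0.3]
opening: 0.649
grasp_force: 0.0
```

Run:
```python
from h import *
s=monitor.sense(); print(s['position'])
ims=[]
for n in('wrist','top','side'):
    c=cam(n); W=cloud(c); hsv=cv2.cvtColor(c['img'],cv2.COLOR_RGB2HSV); H,S,V=[hsv[...,i].astype(int) for i in range(3)]
    m=(H>8)&(H<25)&(S>60)&(abs(W[...,2]-.075)<.008)&(abs(W[...,0]-.64)<.05)&(W[...,1]>-.27)&(W[...,1]<.1); print(n,m.sum())
    if m.sum()>100:
        print(rect(c,m,.075)); a=W[m]
        for y in np.arange(-.24,.05,.03):
            b=a[abs(a[:,1]-y)<.01]
            if len(b)>9: print(round(y,2),np.percentile(b[:,0],[3,97]).round(4),np.median(b[:,2]).round(4))
    if n!='side':
        q=proj(c,[.64,-.1,.075]).astype(int); print(q)
        x0=max(0,q[0]-(60 if n=='top' else 150)); y0=max(0,q[1]-(40 if n=='top' else 110)); w=(120,90) if n=='top' else (300,225)
        ims.append(cv2.resize(c['img'][y0:y0+w[1],x0:x0+w[0]],(400,300),interpolation=cv2.INTER_CUBIC))
cv2.imwrite('pics/p7.png',np.hstack(ims)[:,:,::-1])
```

```text
[ 0.55535011 -0.24296518  0.26297929]
wrist 7237
(array([ 643. , -148.4]), array([ 47. , 199.4]), 91.3)
-0.24 [0.6242 0.6671] 0.0738
-0.21 [0.6232 0.6664] 0.0739
-0.18 [0.6225 0.6655] 0.074
-0.15 [0.6217 0.6647] 0.0742
-0.12 [0.6208 0.6643] 0.0742
-0.09 [0.6201 0.6641] 0.0744
-0.06 [0.6193 0.6631] 0.0745
[334  53]
top 1383
(array([641.9, -98.1]), array([ 47.1, 277.9]), 91.7)
-0.24 [0.6405 0.668 ] 0.0746
-0.21 [0.6235 0.6654] 0.0742
-0.18 [0.6223 0.6658] 0.0741
-0.15 [0.6212 0.6642] 0.0742
-0.12 [0.6211 0.6653] 0.0752
-0.09 [0.6198 0.663 ] 0.074
-0.06 [0.6188 0.664 ] 0.0745
-0.03 [0.6185 0.6627] 0.0743
0.0 [0.6171 0.6595] 0.0748
0.03 [0.6169 0.6603] 0.0751
[296 145]
side 598
(array([ 641.2, -157.6]), array([ 50.4, 144.1]), 90.8)
-0.21 [0.6202 0.6627] 0.0731
-0.18 [0.6199 0.6617] 0.073
-0.15 [0.618 0.661] 0.0733
-0.12 [0.6167 0.663 ] 0.0733
-0.09 [0.6164 0.6394] 0.073
-0.06 [0.6176 0.6579] 0.0729
```

View pics/p7.png

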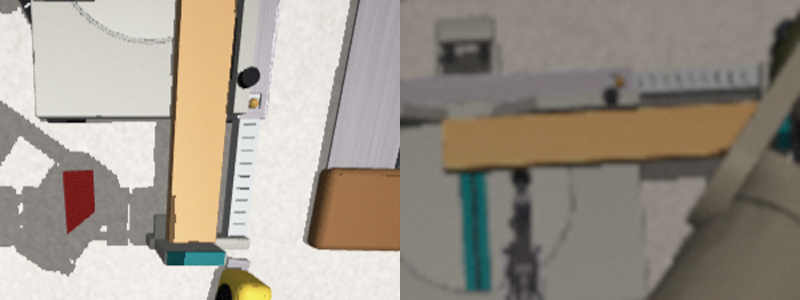

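The wrist view shows the board flush along the fence with its end at the stop plate (195,245). I'll do one light push on its middle with closed fingers to seat it squarely.

>>> drive_tool:
  targets:
    - [[0.2, 0.9, 0], [0, 0, 0], -1]
    - [[0.2, 0.9, 0], [0, 0, 0], -1]
    - [[0.2, 0.9, 0], [0, 0, 0], -1]
    - [[0.2, 0.9, 0], [0, 0, 0], -1]

```text
time_s: 32.4
position: [0.5765, -0.1485, 0.2616]
tcp_rot: [-3.14, -0.001, 1.599]
force: [-0.4, 0.4, 0.3]
opening: 0.373
grasp_force: 0.0
```

>>> drive_tool:
  targets:
    - [[0, 0.48, 0], [0, 0, 0], -1]
    - [[0, 0.48, 0], [0, 0, 0], -1]
    - [[0, 0.48, 0], [0, 0, 0], -1]
    - [[0, 0.48, -0.4], [0, 0, 0], -1]
    - [[0, 0.48, -0.8], [0, 0, 0], -1]
    - [[0, 0.48, -1], [0, 0, 0], -1]
    - [[0, 0.48, -1], [0, 0, 0], -1]

```text
time_s: 32.98
position: [0.5737, -0.1048, 0.1576]
tcp_rot: [-3.133, -0.003, 1.593]
force: [-0.1, -1.3, -0.0]
opening: 0.003
grasp_force: 0.0
```

>>> drive_tool:
  targets:
    - [[0, 0, -0.3], [0, 0, 0], -1]
    - [[0, 0, -0.6], [0, 0, 0], -1]
    - [[0, 0, -0.8], [0, 0, 0], -1]
    - [[0, 0, -1], [0, 0, 0], -1]
    - [[0, 0, -1], [0, 0, 0], -1]
    - [[0, 0, -1], [0, 0, 0], -1]

```text
time_s: 33.48
position: [0.5762, -0.1049, 0.0636]
tcp_rot: [3.141, 0.0, 1.594]
force: [0.1, -0.1, 1.2]
opening: 0.009
grasp_force: 0.0
```

>>> drive_tool:
  targets:
    - [[0.1, 0, 0], [0, 0, 0], -1]
    - [[0.15, 0, 0], [0, 0, 0], -1]
    - [[0.2, 0, 0], [0, 0, 0], -1]
    - [[0.22, 0, 0], [0, 0, 0], -1]
    - [[0.22, 0, 0], [0, 0, 0], -1]

```text
time_s: 33.9
position: [0.5983, -0.104, 0.0634]
tcp_rot: [3.141, 0.0, 1.595]
force: [0.1, 0.5, 0.3]
opening: 0.005
grasp_force: 0.0
```

>>> drive_tool:
  targets:
    - [[0.02, 0, 0], [0, 0, 0], -1]
    - [[0.04, 0, 0], [0, 0, 0], -1]
    - [[0.05, 0, 0], [0, 0, 0], -1]
    - [[0.05, 0, 0], [0, 0, 0], -1]

```text
time_s: 34.23
position: [0.6029, -0.1039, 0.0627]
tcp_rot: [3.142, 0.0, 1.594]
force: [-0.8, 0.1, -0.7]
opening: 0.002
grasp_force: 0.0
```

>>> drive_tool:
  targets:
    - [[0.01, 0, 0], [0, 0, 0], -1]
    - [[0.02, 0, 0], [0, 0, 0], -1]
    - [[0.02, 0, 0], [0, 0, 0], -1]

```text
time_s: 34.48
position: [0.6049, -0.1038, 0.0627]
tcp_rot: [3.142, 0.0, 1.594]
force: [-0.1, 0.1, -0.1]
opening: 0.004
grasp_force: 0.0
```

>>> drive_tool:
  targets:
    - [[0.01, 0, 0], [0, 0, 0], -1]
    - [[0.02, 0, 0], [0, 0, 0], -1]
    - [[0.02, 0, 0], [0, 0, 0], -1]

```text
time_s: 34.73
position: [0.6059, -0.1037, 0.0626]
tcp_rot: [-3.139, -0.001, 1.595]
force: [-6.1, 1.2, 3.0]
opening: 0.009
grasp_force: 3.1
```

>>> drive_tool:
  targets:
    - [[0.01, 0, 0], [0, 0, 0], -1]
    - [[0.02, 0, 0], [0, 0, 0], -1]
    - [[0.02, 0, 0], [0, 0, 0], -1]

```text
time_s: 34.98
position: [0.606, -0.1036, 0.0626]
tcp_rot: [-3.133, -0.001, 1.595]
force: [-18.5, 0.2, 10.8]
opening: 0.002
grasp_force: 9.6
```

>>> drive_tool:
  targets:
    - [[0.01, 0, 0], [0, 0, 0], -1]
    - [[0.02, 0, 0], [0, 0, 0], -1]
    - [[0.02, 0, 0], [0, 0, 0], -1]

```text
time_s: 35.23
position: [0.6061, -0.1036, 0.0626]
tcp_rot: [-3.128, -0.002, 1.595]
force: [-31.2, -0.2, 18.4]
opening: 0.001
grasp_force: 16.2
```

The board is seated: the force rises sharply with no motion. I'll back off and go to the handle.

>>> drive_tool:
  targets:
    - [[-0.2, 0, 0], [0, 0, 0], -1]
    - [[-0.4, 0, 0], [0, 0, 0], -1]
    - [[-0.4, 0, 0], [0, 0, 0], -1]
    - [[-0.4, 0, 0.4], [0, 0, 0], -1]
    - [[-0.4, 0, 0.8], [0, 0, 0], -1]
    - [[-0.4, 0, 1], [0, 0, 0], -1]
    - [[-0.4, 0, 1], [0, 0, 0], -1]

```text
time_s: 35.82
position: [0.5731, -0.1045, 0.1679]
tcp_rot: [3.133, 0.004, 1.595]
force: [0.5, 0.3, 1.4]
opening: 0.011
grasp_force: 0.0
```

>>> drive_tool:
  targets:
    - [[0, -0.1, 1], [0, 0, 0], 0]
    - [[0, -0.1, 1], [0, 0, 0], 0]
    - [[0, -0.1, 1], [0, 0, -0.1], 0]
    - [[0, -0.1, 1], [0, 0, -0.1], 0]
    - [[0, -0.1, 1], [0, 0, -0.1], 0]
    - [[0, -0.1, 1], [0, 0, -0.1], 0]
    - [[0, -0.1, 1], [0, 0, -0.1], 0]
    - [[0, -0.1, 1], [0, 0, -0.1], 0]

```text
time_s: 36.48
position: [0.571, -0.1138, 0.2617]
tcp_rot: [-3.14, 0.0, 0.961]
force: [0.2, -0.1, 0.2]
opening: 0.5
grasp_force: 0.0
```

>>> drive_tool:
  targets:
    - [[-0.8, 0.4, 0], [0, 0, -0.15], 0]
    - [[-0.8, 0.4, 0], [0, 0, -0.15], 0]
    - [[-0.8, 0.4, 0], [0, 0, -0.15], 0]
    - [[-0.8, 0.4, 0], [0, 0, -0.15], 0]
    - [[-0.8, 0.4, 0], [0, 0, -0.15], 0]
    - [[-0.8, 0.4, 0], [0, 0, -0.15], 0]
    - [[-0.8, 0.4, 0], [0, 0, -0.15], 0]
    - [[-0.8, 0.4, 0], [0, 0, -0.15], 0]
    - [[-0.8, 0.4, 0], [0, 0, -0.15], 0]
    - [[-0.8, 0.4, 0], [0, 0, -0.15], 0]

```text
time_s: 37.32
position: [0.4908, -0.0738, 0.2623]
tcp_rot: [-3.141, 0.001, 0.028]
force: [0.4, -0.0, -0.1]
opening: 0.501
grasp_force: 0.0
```

Run:
```python
from h import *
s=monitor.sense(); print(s['position'],s['tcp_rot'])
c=cam('wrist')
hsv=cv2.cvtColor(c['img'],cv2.COLOR_RGB2HSV); H,S,V=[hsv[...,i].astype(int) for i in range(3)]
W=cloud(c); m=((H<8)|(H>172))&(S>120)&(W[...,2]>.06)&(abs(W[...,0]-.45)<.12)&(abs(W[...,1]+.025)<.06)
p=W[m]; print(np.percentile(p,[2,50,98],axis=0).round(4))
c=cam('top');W=cloud(c); hsv=cv2.cvtColor(c['img'],cv2.COLOR_RGB2HSV); H,S,V=[hsv[...,i].astype(int) for i in range(3)]
m=(H>8)&(H<25)&(S>60)&(abs(W[...,2]-.075)<.008)&(abs(W[...,0]-.64)<.05)&(W[...,1]>-.27)&(W[...,1]<.1)
print(m.sum(),rect(c,m,.075))
```

```text
[ 0.4908491  -0.07382876  0.26232808] [-3.14135684e+00  5.02739237e-04  2.84680773e-02]
[[ 0.4139 -0.0499  0.0963]
 [ 0.4544 -0.031   0.1096]
 [ 0.4989 -0.0204  0.2626]]
954 (array([ 646.8, -171.8]), array([156.1,  45.5]), 88.3)
```

>>> drive_tool:
  targets:
    - [[-0.59, 0.45, 0], [0, 0, 0], 0]
    - [[-0.59, 0.45, 0], [0, 0, 0], 0]
    - [[-0.59, 0.45, 0], [0, 0, 0], 0]
    - [[-0.59, 0.45, -0.4], [0, 0, 0], 0]
    - [[-0.59, 0.45, -0.8], [0, 0, 0], 0]
    - [[-0.59, 0.45, -1], [0, 0, 0], 0]
    - [[-0.59, 0.45, -1], [0, 0, 0], 0]

```text
time_s: 38.0
position: [0.43, -0.0284, 0.1593]
tcp_rot: [-3.139, 0.007, 0.026]
force: [0.3, 1.1, -0.1]
opening: 0.501
grasp_force: 0.0
```

>>> drive_tool:
  targets:
    - [[0, 0, -0.3], [0, 0, 0], 0]
    - [[0, 0, -0.5], [0, 0, 0], 0]
    - [[0, 0, -0.69], [0, 0, 0], 0]
    - [[0, 0, -0.69], [0, 0, 0], 0]
    - [[0, 0, -0.69], [0, 0, 0], -1]
    - [[0, 0, -0.69], [0, 0, 0], -1]
    - [[0, 0, -0.69], [0, 0, 0], -1]
    - [[0, 0, -0.69], [0, 0, 0], -1]
    - [[0, 0, -0.69], [0, 0, 0], -1]
    - [[0, 0, -0.69], [0, 0, 0], -1]
    - [[0, 0, -0.69], [0, 0, 0], -1]

```text
time_s: 38.92
position: [0.4324, -0.0278, 0.0949]
tcp_rot: [-3.14, -0.002, 0.023]
force: [0.8, 9.4, 5.7]
opening: 0.2
grasp_force: 30.0
```

>>> drive_tool:
  targets:
    - [[0.05, 0.01, 0.09], [0, 0, 0], -1]
    - [[0.12, 0.01, 0.18], [0, 0, 0], -1]
    - [[0.19, 0.01, 0.26], [0, 0, 0], -1]
    - [[0.27, 0.02, 0.34], [0, 0, 0], -1]
    - [[0.35, 0.02, 0.4], [0, 0, 0], -1]
    - [[0.45, 0.02, 0.46], [0, 0, 0], -1]
    - [[0.54, 0.02, 0.51], [0, 0, 0], -1]
    - [[0.64, 0.03, 0.54], [0, 0, 0], -1]
    - [[0.7, 0.03, 0.555], [0, 0, 0], -1]
    - [[0.75, 0.03, 0.57], [0, 0, 0], -1]
    - [[0.8, 0.03, 0.58], [0, 0, 0], -1]
    - [[0.86, 0.03, 0.59], [0, 0, 0], -1]
    - [[0.91, 0.03, 0.59], [0, 0, 0], -1]
    - [[0.96, 0.03, 0.59], [0, 0, 0], -1]
    - [[0.98, 0.03, 0.59], [0, 0, 0], -1]
    - [[0.98, 0.03, 0.59], [0, 0, 0], -1]

```text
time_s: 40.25
position: [0.529, -0.0255, 0.1531]
tcp_rot: [-3.141, 0.003, 0.024]
force: [-4.0, 1.8, 2.5]
opening: 0.203
grasp_force: 30.0
```

>>> drive_tool:
  targets:
    - [[0.02, 0, 0], [0, 0, 0], -1]
    - [[0.03, 0, 0], [0, 0, 0], -1]
    - [[0.03, 0, 0], [0, 0, 0], -1]

```text
time_s: 40.5
position: [0.5319, -0.0255, 0.1531]
tcp_rot: [-3.141, 0.002, 0.024]
force: [-4.5, 2.3, 2.5]
opening: 0.197
grasp_force: 30.0
```

>>> drive_tool:
  targets:
    - [[0.02, 0, 0], [0, 0, 0], -1]
    - [[0.03, 0, 0], [0, 0, 0], -1]
    - [[0.03, 0, 0], [0, 0, 0], -1]

```text
time_s: 40.75
position: [0.5337, -0.0254, 0.153]
tcp_rot: [-3.141, 0.006, 0.024]
force: [-12.4, 0.8, 7.3]
opening: 0.202
grasp_force: 30.0
```

>>> drive_tool:
  targets:
    - [[0.02, 0, 0], [0, 0, 0], -1]
    - [[0.03, 0, 0], [0, 0, 0], -1]
    - [[0.03, 0, 0], [0, 0, 0], -1]

```text
time_s: 41.0
position: [0.5341, -0.0254, 0.1529]
tcp_rot: [-3.14, 0.013, 0.025]
force: [-31.7, -1.3, 15.2]
opening: 0.202
grasp_force: 30.0
```

At the hard stop. I'll relax, release, retreat and inspect.

>>> drive_tool:
  targets:
    - [[-0.03, 0, 0], [0, 0, 0], -1]
    - [[-0.03, 0, 0], [0, 0, 0], -1]
    - [[-0.03, 0, 0], [0, 0, 0], 0]
    - [[-0.03, 0, 0], [0, 0, 0], 0]
    - [[-0.03, 0, 0], [0, 0, 0], 0]
    - [[-0.03, 0, 0], [0, 0, 0], 0]
    - [[-0.03, 0, 0.4], [0, 0, 0], 0]
    - [[-0.03, 0, 0.8], [0, 0, 0], 0]
    - [[-0.03, 0, 1], [0, 0, 0], 0]
    - [[-0.03, 0, 1], [0, 0, 0], 0]

```text
time_s: 41.83
position: [0.5374, -0.0262, 0.2576]
tcp_rot: [3.139, -0.009, 0.024]
force: [-0.6, -0.2, 0.3]
opening: 0.501
grasp_force: 0.0
```

>>> drive_tool:
  targets:
    - [[-1, 0, 0.3], [0, 0, 0], 0]
    - [[-1, 0, 0.3], [0, 0, 0], 0]
    - [[-1, 0, 0.3], [0, 0, 0], 0]
    - [[-1, 0, 0.3], [0, 0, 0], 0]
    - [[-1, 0, 0.3], [0, 0, 0], 0]

```text
time_s: 42.25
position: [0.4355, -0.0259, 0.2826]
tcp_rot: [3.141, -0.001, 0.023]
force: [1.3, -0.0, 0.0]
opening: 0.5
grasp_force: 0.0
```

>>> drive_tool:
  targets:
    - [[-0.9, -1, 0], [0, 0, 0], 0]
    - [[-0.9, -1, 0], [0, 0, 0], 0]
    - [[-0.9, -1, 0], [0, 0, 0], 0]
    - [[-0.9, -1, 0], [0, 0, 0], 0]
    - [[-0.9, -1, 0], [0, 0, 0], 0]

```text
time_s: 42.67
position: [0.3452, -0.1276, 0.2821]
tcp_rot: [-3.141, 0.001, 0.019]
force: [0.2, 0.1, 0.7]
opening: 0.497
grasp_force: 0.0
```

>>> drive_tool:
  targets:
    - [[0, -1, 0], [0, 0, 0], 0]
    - [[0, -1, 0], [0, 0, 0], 0]
    - [[0, -1, 0], [0, 0, 0], 0]
    - [[0, -1, 0], [0, 0, 0], 0]
    - [[0, -1, 0], [0, 0, 0], 0]

```text
time_s: 43.08
position: [0.3466, -0.2255, 0.2818]
tcp_rot: [-3.14, 0.001, 0.023]
force: [0.3, -0.1, -0.4]
opening: 0.502
grasp_force: 0.0
```

Run:
```python
from h import *
print(monitor.sense()['position'])
t=cam('top'); s=cam('side')
for n,c in(('top',t),('side',s)):
    W=cloud(c); hsv=cv2.cvtColor(c['img'],cv2.COLOR_RGB2HSV); H,S,V=[hsv[...,i].astype(int) for i in range(3)]
    m=(H>8)&(H<25)&(S>60)&(abs(W[...,2]-.075)<.008)&(abs(W[...,0]-.64)<.05)&(W[...,1]>-.27)&(W[...,1]<.1)
    print(n,m.sum(),rect(c,m,.075))
    m=((H<8)|(H>172))&(S>120)&(W[...,2]>.1)&(abs(W[...,0]-.5)<.1)&(abs(W[...,1]+.025)<.06)
    if m.sum()>5: print('clamp',np.percentile(W[m],[3,50,97],axis=0).round(4))
cv2.imwrite('pics/p8.png',np.hstack([cv2.resize(t['img'],(400,300)),cv2.resize(s['img'][100:340,190:510],(400,300))])[:,:,::-1])
```

```text
[ 0.34657592 -0.22552404  0.28179084]
top 1457 (array([ 642.2, -104. ]), array([ 46.9, 289.6]), 91.3)
clamp [[ 0.5203 -0.0316  0.1314]
 [ 0.522  -0.026   0.1958]
 [ 0.5319 -0.0182  0.2038]]
side 1072 (array([639.9, -95.5]), array([ 50.6, 266.7]), 91.2)
clamp [[ 0.5184 -0.0384  0.1311]
 [ 0.5239 -0.0355  0.176 ]
 [ 0.5304 -0.0244  0.2016]]
```

View pics/p8.png

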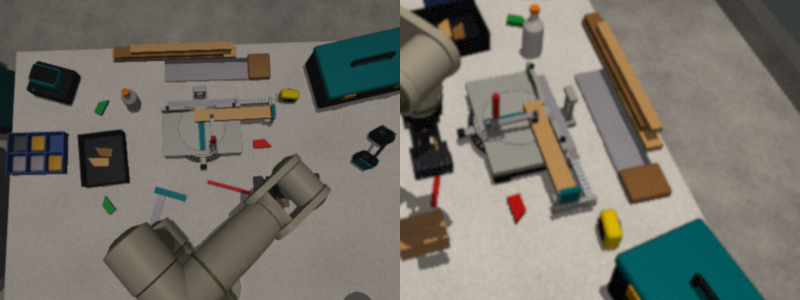

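The final views show the handle upright (same position as its shut start), the pad on the board, the board along the fence against the stop, both offcuts in the tub, and everything else undisturbed.

```bash
python3 -c "
from cell import order; print(order.close_job())"
```

```text
the job is handed in; nothing more can be done
None
```

The job is done and handed in: the two offcuts I found are in the tub, the stop is pulled out and locked, and the board is flat against the fence and stop with the clamp shut on it.

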